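# Carry a sprung phone stand to the curing bay, phone balanced upright

## Task

The phone on the sprung stand has just been glued, and the pivot spring is too weak to hold it up: it tips over sideways as soon as nothing steadies its post. Take the stand by the grip block on its foot, never touching post or phone, lift it and draw it out of the plain rack bay, and carry it, balancing the phone upright all the way, to the front of the curing bay (the one with two lamp heads), where you hold it off the floor and out of the fork until the phone has stood steady and upright for at least three seconds. Then bring the post into the fork, set the foot down gently, square and fully home in the curing bay, let go, and leave everything else on the bench as it is.

Things in the scene. Friction and masses are not known exactly. Their poses are not given: they have to be found in the camera images.
- stand: the stand's foot: steel plate 220 (x) x 110 x 8 mm, origin under its centre, z up, x from grip block to post. Grip block 30 x 30 mm centred at x = -85 mm, top 54 mm above the underside, square to the plate, standing on a ballast plate 55 x 80 mm (top 14 mm up). Pivot of the post at x = 75 mm, axis along x. Foot alone 0.50 kg, centre of mass x = -47 mm, z = 18 mm
- grip (a point): point in the middle of the grip block, 36 mm above the foot's underside, 18 mm below the block's top; turns with the foot
- pivot (a point): on the foot, the post's pivot, 45 mm above the underside; axes as the foot's. Torsion spring 0.345 N m/rad towards square to the foot, damping 0.012 N m s/rad, no friction, stops at +-0.40 rad. On a level foot the post falls from upright with a time constant of about 0.55 s (0.43 to 0.85 s by hidden mass); tilting the foot about its x against the lean brings it back
- mast: the pivoted post with clamp and phone: origin on the pivot, z up the post, x along the pivot (foot's x), so it leans only sideways, about x. Steel post 12 mm thick, 209 mm tall. Nominal 0.26 kg in all (hidden, -5 to +6 %), centre of mass 152 mm above the pivot, inertia about the pivot 0.0067 kg m2, gravity upsets it with 0.388 N m/rad. Not to be touched, nor tipped over 0.25 rad (14 degrees)
- phone (a point): centre of the phone (150 tall x 72 wide x 8 mm), 160 mm above the pivot and 46 mm in front of the post, on its -x side; the clamp behind it sits on the post 150 to 180 mm above the pivot. Turns with the post
- rack_bay: plain docking bay in which the stand is parked at the start, its post in the fork (with play: it leans up to 0.06 rad there). Origin on the bench under its floor's centre, z up, x from the open front (towards the robot) to the back; fixed, yawed a little. Floor 250 (x) x 150 x 4 mm; low side rails, inner faces y = +-66 mm, tops 12 mm up; rear stop face x = 113 mm, 14 mm high
- rack_bay_home (a point): on the floor of the rack bay (4 mm above the bench), where the foot's origin lies when parked, within 5 mm; x to the back of the bay
- rack_bay_fork (a point): middle of the rack bay's level rubber steadying fork (163 to 177 mm above the bench), where the post stands when home; x to the back. Slot 25 mm wide, open to the front; its parallel part begins 13 mm in front of this point and flares to a mouth about 65 mm wide 35 mm in front. Arms and cross bar reach 82 mm behind it, to a column 90 mm behind
- curing_bay: curing bay: the same dock with two white lamp heads (34 wide, 120 tall, at x = 165, y = +-125 mm, 100 to 220 mm up) and a driver box behind. Origin on the bench under its floor's centre, z up, x from the open front (towards the robot) to the back; fixed, yawed a little. Floor 250 (x) x 150 x 4 mm; low side rails, inner faces y = +-66 mm, tops 12 mm up; rear stop face x = 113 mm, 14 mm high
- curing_bay_home (a point): on the floor of the curing bay (4 mm above the bench), where the foot's origin must come to lie, foot square to the bay (same x direction), flat on the floor; x to the back of the bay. The foot meets the rear stop 3 mm further in
- curing_bay_fork (a point): middle of the curing bay's level rubber steadying fork (163 to 177 mm above the bench), where the post stands when home; x to the back. Slot 25 mm wide, open to the front; its parallel part begins 13 mm in front of this point and flares to a mouth about 65 mm wide 35 mm in front. Arms and cross bar reach 82 mm behind it, to a column 90 mm behind
- spare_phone: a finished phone lying flat on the bench between the fronts of the bays, 148 x 72 x 9 mm; origin under its centre, x along its length. Leave it where it lies
- opened_phone: an opened phone shell lying flat behind the bays, 150 x 74 x 8 mm; origin under its centre, x along its length. Leave it where it lies
- driver_cup: plastic cup of screwdrivers, 76 mm across, about 175 mm tall with the handles; origin under its centre. Leave alone
- solvent_bottle: small bottle, 44 mm across, 110 mm tall; origin under its centre. Leave alone
- parts_tray: divided parts tray 160 x 110 x 25 mm; origin under its centre. Leave alone
- tape_roll: roll of tape lying flat, 90 mm across, 18 mm high; origin under its centre. Leave alone
- phone_box: phone carton 165 x 90 x 50 mm; origin under its centre. Leave alone
- small_driver: screwdriver lying flat, 160 mm long, its handle towards its own -x. Leave alone

How it is judged:
By the outcome, as a careful person would: the job done as asked, in the order asked, and still so for the second after the job is handed in, with the robot touching nothing.
It also fails if it takes over 72 s, if anything falls off the work surface, if the arm or the gripper's body presses on something with over 40 N, if the wrist force passes 120 N, or if a joint passes its speed limit or range.

## Robot

A 6-joint arm with a two-finger parallel gripper is mounted at the origin on the work surface. World frame = base frame: x ahead of the robot, y to its left, z up, the work surface at z = 0. Lengths are in m, angles in rad, forces in N, time in s.
With the tool pointing down it reaches from about 0.3 to 0.775 m from the base axis. Payload 14.6 kg.
Tool frame: the origin (TCP) lies at the very end of the fingers, on their centre line; the grasp point (between the pads) lies 19 mm behind it; z points along the fingers, y is the line along which they close (so a half turn about z gives the same grasp; the last joint's range is limited). The gripper opens to 94 mm and grips with 3 to 60 N. Pads are 16 mm wide; open, the fingers measure 119 mm over their backs; the gripper's body (75 mm by 177 mm) begins 78 mm behind the grasp point.
Start: joints at [-1.182, 0.3, 1.521, -0, 1.321, -0.067], TCP at [0.242, -0.494, 0.205] pointing down, gripper open.
Joint ranges: [-3.03, 3.03], [-0.79, 2.21], [0.23, 2.52], [-1.04, 4.18], [0, 3.07], [-2.55, 2.55]. Speed limits (rad/s): [2.22, 2.22, 2.57, 3.14, 3.14, 3.14].

## Interface

Orientations are given as [roll, pitch, yaw] about the fixed x, y, z axes, in that order (R = Rz(yaw) Ry(pitch) Rx(roll)).
In Python, from station import ctrl gives the robot as it stands. The module is installed in compiled form; this text tells all that it offers.
- The arm moves only by the tool step_arm, never from a script. Its argument "deltas" is a list of rows, each an object with "dp": the shift along the tool's x, y, z scaled (see below), a list of three; "twist": the turn about the tool's z scaled (see below). In form: [{"dp": [tx, ty, tz], "twist": twist}, ...]. A call has 1 to 12 rows; each row shifts and turns the commanded pose from where the row before left it, along the tool's axes as they then stand; what a row does not reach is not made up. The controller multiplies each number of a shift by 0.04 m and each number of a turn by 4 degrees. A row lasts 1/10 s, in which the tool goes at most 50 mm and 8.59 degrees, less where a joint would pass 70% of its speed; a pose out of reach is approached as far as the arm can. A call with a number of a shift or a turn outside -1 to 1 is refused whole. A call with a gripper value outside its range is refused whole. "gripper" is the opening, from -1 (shut) to 1 (fully open), set as the call begins (left out, the last holds). The fingers move at their own pace and stop on an object; "squeeze" is the grip in N (left out, the last holds). Time passes only in rows, so rows that do not move let the fingers close. It gives the time, the measured TCP pose, the force, the opening and the grip force at its end, in the units of the state.
- ctrl.get_obs(): the state, without advancing time (a new reading comes with each control period).
- ctrl.camera(name): name is "scene" or "side" or "wrist"; returns (picture, depth): 420x560x3 uint8, red, green, blue; 420x560 float32, m along the optical axis (not along the pixel's ray), 0 where there is no reading.
- ctrl.get_calibration(name): a dict with "fx", "fy", "cx", "cy" (pixels), "distortion" ([k1, k2, p1, p2, k3] as OpenCV has them; the pictures are not rectified), "world_to_cam" (4x4, takes a point from world to camera coordinates); the wrist camera has in their place "hand_eye" (4x4, takes a point from camera to tool coordinates, whose origin is the TCP and whose axes are the flange's). Camera axes: x right, y down, z forward; pixel columns grow to the right and rows downward; lengths in m; the calibration is good to about 2 mm. A picture is of the moment at which its call begins: read the wrist's pose just before it. get_calibration takes no time and is no camera call.
- ctrl.hand_in(): hands the job in; it is judged then, once.
Trained networks look in the newest picture that a camera, given by its name, has taken for a name from the list of things; names that differ only in an ending like _2 or _b are one class to them, and where a whole thing is asked for, a point or a joint stands for the part that bears it (a point fixed in the world has none). Each returns a list of dicts, best first, with "conf" (0 to 1); they miss things now and then, are a little off and sometimes report something else, mostly with a low value. They report only what shows in the picture. A call takes as long as a camera call.
- ctrl.spot_in(camera, label): "rect" ([left, top, right, bottom] as shares, 0 to 1, of the picture: columns of its width, rows of its height, round what is visible of it).
- ctrl.cut_out(camera, label): "pixels" (420x560 bool, what is visible of it) and "rect" ([left, top, right, bottom] as shares, 0 to 1, of the picture: columns of its width, rows of its height, round what is visible of it).
The state is a dict: "time_s": time; "qpos": joint angles; "joint_vel": joint speeds; "tau": joint torques, N m; "ee_pos": TCP position; "eef_rot": TCP orientation; "force": force on the tool from outside, world axes, zero at the start; "moment": the same for the moment, N m; "grip_width": finger opening in m; "grip_force": force on a finger pad.
Only numpy, scipy, OpenCV 4.12 (cv2) and the standard library are available. Lean on these libraries where they do the work, as an engineer would, in place of code of your own. Each camera call takes 0.05 s, during which the arm holds its last target. There are 200 camera calls.

## Working session

There is one attempt and no reset: what is moved stays moved. The work goes in short steps, Python scripts to look and compute and a tool call to move; the robot and the scene stay as the last step left them, time stands still between calls to the robot, and variables do not carry over. Pictures are saved under pics/ and viewed, at most 10 in all, crops included, and the job is handed in when it is done.

Besides the shell and the picture viewer there is one more tool, called after "Emit:" by a JSON object that holds its "name" and its "arguments". step_arm: Moves the arm, as the interface text tells. Its arguments: {"type":"object","properties":{"deltas":{"type":"array"},"gripper":{"type":"number"},"squeeze":{"type":"number"}},"required":["deltas"]}

```bash
mkdir -p pics; cat > h.py <<'E'
import numpy as np, cv2
from station import ctrl
from scipy.spatial.transform import Rotation as Ro
def cal(c): return ctrl.get_calibration(c)
def T_tool(o):
    T=np.eye(4);T[:3,:3]=Ro.from_euler('xyz',o['eef_rot']).as_matrix();T[:3,3]=o['ee_pos'];return T
def cam2w(c,o):
    k=cal(c)
    return T_tool(o)@np.array(k['hand_eye']) if c=='wrist' else np.linalg.inv(np.array(k['world_to_cam']))
_r={}
def rays(c):
    if c not in _r:
        k=cal(c);K=np.array([[k['fx'],0,k['cx']],[0,k['fy'],k['cy']],[0,0,1]])
        u,v=np.meshgrid(np.arange(560),np.arange(420))
        p=cv2.undistortPoints(np.stack([u.ravel(),v.ravel()],1).astype(float).reshape(-1,1,2),K,np.array(k['distortion'])).reshape(420,560,2)
        _r[c]=np.dstack([p,np.ones((420,560))])
    return _r[c]
def cloud(c,d,o):
    P=rays(c)*d[...,None]; T=cam2w(c,o)
    W=P@T[:3,:3].T+T[:3,3]; W[d<=0]=np.nan; return W
def snap(c):
    o=ctrl.get_obs(); im,d=ctrl.camera(c); return o,im,d,cloud(c,d,o)
E
python3 - <<'E'
from h import *
o=ctrl.get_obs();print({k:np.round(v,3) for k,v in o.items()})
for c in ['scene','side','wrist']:
    o,im,d,W=snap(c);cv2.imwrite(f'pics/{c}0.png',im[...,::-1]);np.savez(f'{c}0.npz',im=im,d=d,W=W)
    print(c,'cam at',cam2w(c,o)[:3,3].round(3),'axis',cam2w(c,o)[:3,2].round(2))
    for l in (['stand','mast','rack_bay','curing_bay','phone'] if c!='wrist' else ['stand']):
        r=ctrl.cut_out(c,l)
        for q in r[:2]:
            m=q['pixels'];p=W[m];print(l,round(q['conf'],2),(np.array(q['rect'])*[560,420,560,420]).round(),np.nanmedian(p,0).round(3),np.nanmin(p,0).round(3),np.nanmax(p,0).round(3)); 
        if r: np.save(f'm_{c}_{l}.npy',r[0]['pixels'])
E
```

```text
{'time_s': np.float64(0.0), 'qpos': array([-1.182,  0.3  ,  1.522,  0.   ,  1.321, -0.067]), 'joint_vel': array([-0.001, -0.001, -0.001, -0.001, -0.001,  0.001]), 'tau': array([-1.0000e-03, -5.3181e+01, -3.5274e+01,  7.1000e-02,  2.4000e-02,
       -0.0000e+00]), 'ee_pos': array([ 0.242, -0.494,  0.205]), 'eef_rot': array([-3.14 , -0.   ,  0.456]), 'force': array([ 0.609,  0.431, -0.334]), 'moment': array([-0.002,  0.042,  0.045]), 'grip_force': np.float64(0.0), 'grip_width': np.float64(0.094)}
scene cam at [ 1.158 -0.732  1.257] axis [-0.41  0.5  -0.76]
stand 0.68 [288. 150. 357. 227.] [0.615 0.172 0.015] [ 0.444 -0.015 -0.01 ] [0.742 0.434 0.287]
mast 0.94 [319. 151. 343. 205.] [0.62  0.168 0.223] [ 0.48  0.13 -0.01] [0.674 0.434 0.287]
mast 0.15 [313. 249. 364. 286.] [0.784 0.002 0.004] [ 0.707 -0.038 -0.006] [0.854 0.049 0.102]
rack_bay 0.66 [284. 179. 370. 240.] [0.703 0.16  0.011] [ 0.457  0.101 -0.008] [0.776 0.348 0.181]
rack_bay 0.5 [140. 257. 158. 284.] [ 0.312 -0.39   0.021] [ 0.274 -0.427 -0.002] [ 0.335 -0.33   0.032]
curing_bay 0.57 [214. 221. 330. 313.] [ 0.66  -0.157 
[... 156 characters left out ...]
5 [216. 220. 331. 315.] [ 0.658 -0.157  0.009] [ 0.437 -0.295 -0.009] [0.807 0.14  0.224]
side cam at [ 0.502 -1.118  0.905] axis [ 0.02  0.83 -0.55]
stand 0.92 [263. 138. 337. 231.] [0.612 0.17  0.014] [ 0.473  0.119 -0.088] [0.727 0.981 0.286]
mast 0.67 [308. 136. 332. 211.] [0.633 0.165 0.215] [ 0.604  0.129 -0.   ] [0.669 0.591 0.286]
rack_bay 0.84 [257. 167. 364. 239.] [0.686 0.16  0.012] [ 0.455  0.103 -0.006] [0.808 0.537 0.18 ]
curing_bay 0.67 [252. 198. 390. 318.] [ 0.651 -0.157  0.006] [ 0.445 -0.297 -0.004] [0.811 0.121 0.223]
phone 0.81 [307. 137. 335. 207.] [0.644 0.165 0.218] [ 0.607  0.129 -0.002] [0.727 0.614 0.286]
wrist cam at [ 0.317 -0.458  0.385] axis [-0.25 -0.13 -0.96]
```

```bash
python3 -c "
import cv2,numpy as np
a=cv2.imread('pics/scene0.png');b=cv2.imread('pics/side0.png')
cv2.imwrite('pics/both.png',cv2.resize(np.hstack([a,b]),(800,300)))"
```

```text
(no output)
```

View pics/scene0.png

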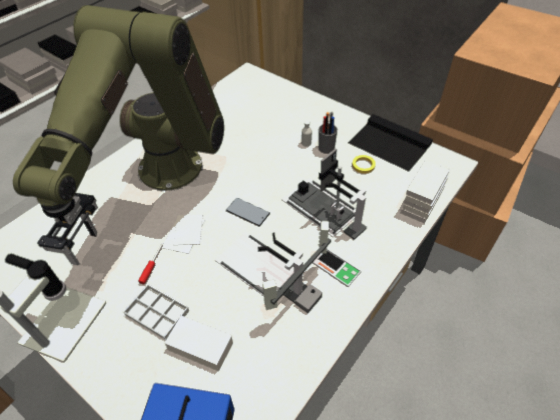

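View pics/side0.png

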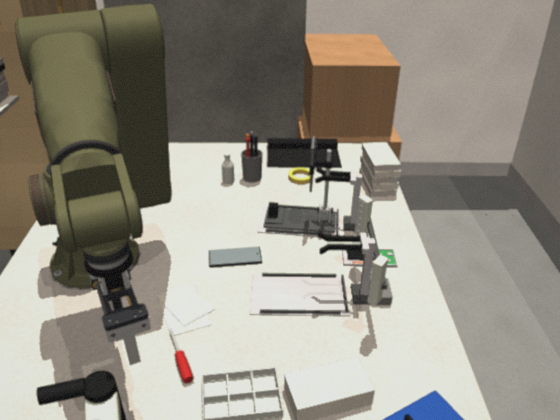

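```bash
python3 - <<'E'
from h import *
for c in ['scene','side']:
    z=np.load(c+'0.npz');W=z['W']
    for l in ['rack_bay','curing_bay']:
        m=np.load(f'm_{c}_{l}.npy');p=W[m];p=p[np.isfinite(p[:,2])&(p[:,2]>.001)&(p[:,2]<.02)]
        r=cv2.minAreaRect(p[:,:2].astype(np.float32));print(c,l,len(p),np.round(r[0],3),np.round(r[1],3),round(r[2],1))
    m=np.load(f'm_{c}_mast.npy');p=W[m];p=p[np.isfinite(p[:,2])&(p[:,2]>.06)&(p[:,1]<.22)&(p[:,1]>.1)]
    print(c,len(p));
    for lo in np.arange(.06,.3,.03):
        q=p[(p[:,2]>lo)&(p[:,2]<lo+.03)]
        if len(q):print(round(lo,2),len(q),q.mean(0).round(4),q.std(0).round(4))
    k=cal(c);print(k['fx'],k['fy'])
print(cal('wrist')['fx'],np.round(cal('wrist')['hand_eye'],3))
# noise
W=np.load('side0.npz')['W'];q=W[330:345,150:165].reshape(-1,3);print(np.nanstd(q,0))
E
```

```text
scene rack_bay 706 [0.62  0.218] [0.224 0.317] 86.5
scene curing_bay 2036 [ 0.593 -0.122] [0.35  0.351] 35.9
scene 600
0.06 15 [0.6634 0.1725 0.075 ] [0.0026 0.0024 0.0088]
0.09 2 [0.6639 0.1713 0.0964] [0.0008 0.0011 0.001 ]
0.12 13 [0.6232 0.1913 0.1433] [0.0117 0.0205 0.0053]
0.15 65 [0.6181 0.1709 0.1665] [0.0061 0.0183 0.0083]
0.18 77 [0.6316 0.1633 0.1992] [0.0206 0.0205 0.0087]
0.21 234 [0.6336 0.1679 0.2236] [0.02   0.0206 0.0078]
0.24 129 [0.6264 0.1659 0.2551] [0.0182 0.0184 0.0083]
0.27 65 [0.6179 0.1702 0.2778] [0.0043 0.0189 0.0039]
453.9529557303666 453.9529557303666
side rack_bay 809 [0.578 0.263] [0.307 0.365] 15.5
side curing_bay 3864 [ 0.617 -0.058] [0.353 0.341] 2.2
side 498
0.06 26 [0.6605 0.1729 0.0729] [0.0029 0.0029 0.0081]
0.09 32 [0.6603 0.1719 0.1054] [0.0031 0.0026 0.0083]
0.12 45 [0.6463 0.1645 0.137 ] [0.0226 0.0116 0.0085]
0.15 33 [0.6158 0.149  0.1632] [0.0149 0.0089 0.0091]
0.18 73 [0.6344 0.1531 0.1991] [0.0229 0.0148 0.0089]
0.21 182 [0.637  0.1609 0.2224] [0.0206 0.0166 0.0073]
0.24 61 [0.6291 0.1568 0.2529] [0.0223 0.0179 0.0081]
0.27 46 [0.6142 0.1638 0.2794] [0.0042 0.0201 0.0036]
508.300774114973 508.300774114973
362.9626948910506 [[-0.    -0.959 -0.283  0.083]
 [ 1.    -0.001  0.001  0.001]
 [-0.001 -0.283  0.959 -0.179]
 [ 0.     0.     0.     1.   ]]
[0.01057925 0.0136767  0.00183737]
```

```bash
cat >> h.py <<'E'
import json
def rows_for(p0,yaw0,path):
    """path: list of (x,y,z,yaw) per row -> rows scaled, rounded with error feedback"""
    out=[];p=np.array(p0,float);yaw=yaw0
    for q in path:
        R=Ro.from_euler('xyz',[np.pi,0,yaw]).as_matrix()
        d=np.round(R.T@(np.array(q[:3])-p)/.04,2); t=round(-np.degrees(q[3]-yaw)/4,2)
        p=p+R@(d*.04); yaw-=np.radians(t*4)
        out.append({"dp":[float(x)+0. for x in d],"twist":float(t)})
    return out,p,yaw
def show(rows,n=12):
    for i in range(0,len(rows),n): print(json.dumps(rows[i:i+n]).replace(' ',''))
def lin(a,b,n):
    a=np.array(a);b=np.array(b);return [a+(b-a)*(i+1)/n for i in range(n)]
E
python3 - <<'E'
from h import *
o=ctrl.get_obs();a=[*o['ee_pos'],o['eef_rot'][2]]
r,p,y=rows_for(a[:3],a[3],lin(a,[.5,-.12,.36,1.571],17));show(r);print(p,y)
E
```

```text
[{"dp":[0.58,-0.33,-0.23],"twist":-0.94},{"dp":[0.61,-0.28,-0.22],"twist":-0.94},{"dp":[0.62,-0.25,-0.23],"twist":-0.94},{"dp":[0.63,-0.21,-0.23],"twist":-0.94},{"dp":[0.65,-0.16,-0.23],"twist":-0.94},{"dp":[0.66,-0.12,-0.22],"twist":-0.94},{"dp":[0.66,-0.08,-0.23],"twist":-0.94},{"dp":[0.67,-0.04,-0.23],"twist":-0.94},{"dp":[0.66,0.01,-0.23],"twist":-0.94},{"dp":[0.67,0.05,-0.22],"twist":-0.94},{"dp":[0.66,0.1,-0.23],"twist":-0.94},{"dp":[0.65,0.14,-0.23],"twist":-0.94}]
[{"dp":[0.65,0.18,-0.22],"twist":-0.94},{"dp":[0.62,0.23,-0.23],"twist":-0.93},{"dp":[0.62,0.26,-0.23],"twist":-0.94},{"dp":[0.59,0.31,-0.23],"twist":-0.94},{"dp":[0.58,0.34,-0.22],"twist":-0.94}]
[ 0.50007755 -0.11985269  0.35984582] 1.570749932833699
```

Emit:
{"name": "step_arm", "arguments": {"deltas": [{"dp": [0.58,-0.33,-0.23],"twist": -0.94},{"dp": [0.61,-0.28,-0.22],"twist": -0.94},{"dp": [0.62,-0.25,-0.23],"twist": -0.94},{"dp": [0.63,-0.21,-0.23],"twist": -0.94},{"dp": [0.65,-0.16,-0.23],"twist": -0.94},{"dp": [0.66,-0.12,-0.22],"twist": -0.94},{"dp": [0.66,-0.08,-0.23],"twist": -0.94},{"dp": [0.67,-0.04,-0.23],"twist": -0.94},{"dp": [0.66,0.01,-0.23],"twist": -0.94},{"dp": [0.67,0.05,-0.22],"twist": -0.94},{"dp": [0.66,0.1,-0.23],"twist": -0.94},{"dp": [0.65,0.14,-0.23],"twist": -0.94}], "gripper": 1}}

```text
time_s: 1.9
ee_pos: [0.4246, -0.229, 0.3151]
eef_rot: [3.141, 0.0, 1.246]
force: [0.3, -0.6, -0.2]
grip_width: 0.0938
grip_force: 0.0
```

Emit:
{"name": "step_arm", "arguments": {"deltas": [{"dp": [0.65,0.18,-0.22],"twist": -0.94},{"dp": [0.62,0.23,-0.23],"twist": -0.93},{"dp": [0.62,0.26,-0.23],"twist": -0.94},{"dp": [0.59,0.31,-0.23],"twist": -0.94},{"dp": [0.58,0.34,-0.22],"twist": -0.94},{"dp": [0,0,0],"twist": 0},{"dp": [0,0,0],"twist": 0},{"dp": [0,0,0],"twist": 0}]}}

```text
time_s: 2.7
ee_pos: [0.4996, -0.1205, 0.3595]
eef_rot: [-3.141, 0.0, 1.569]
force: [-0.7, -0.0, 0.1]
grip_width: 0.0938
grip_force: 0.0
```

```bash
python3 - <<'E'
from h import *
o,im,d,W=snap('wrist');cv2.imwrite('pics/w1.png',im[...,::-1]);np.savez('w1.npz',im=im,d=d,W=W)
q=ctrl.cut_out('wrist','curing_bay')
for x in q: print(x['conf'],np.array(x['rect'])*[560,420,560,420])
if q: np.save('mw1.npy',q[0]['pixels'])
o=ctrl.get_obs();print(o['time_s']);a=[*o['ee_pos'],o['eef_rot'][2]]
r,p,y=rows_for([.5001,-.1199,.3598],1.5707,lin([.5,-.12,.36,1.571],[.48,.17,.31,1.571],9));show(r)
E
```

```text
0.68 [240.8    62.202 560.    324.786]
2.8
[{"dp":[0.8,-0.06,0.13],"twist":-0.0},{"dp":[0.81,-0.05,0.14],"twist":-0.0},{"dp":[0.8,-0.06,0.14],"twist":-0.0},{"dp":[0.81,-0.06,0.14],"twist":-0.0},{"dp":[0.81,-0.05,0.14],"twist":-0.0},{"dp":[0.8,-0.06,0.14],"twist":-0.0},{"dp":[0.81,-0.05,0.14],"twist":-0.0},{"dp":[0.8,-0.06,0.14],"twist":-0.0},{"dp":[0.81,-0.05,0.14],"twist":-0.0}]
```

View pics/w1.png

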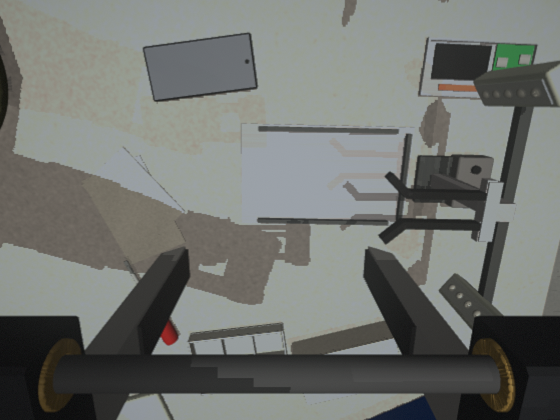

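Emit:
{"name": "step_arm", "arguments": {"deltas": [{"dp": [0.8,-0.06,0.13],"twist": 0},{"dp": [0.8,-0.06,0.14],"twist": 0},{"dp": [0.8,-0.06,0.14],"twist": 0},{"dp": [0.8,-0.06,0.14],"twist": 0},{"dp": [0.8,-0.06,0.14],"twist": 0},{"dp": [0.8,-0.06,0.14],"twist": 0},{"dp": [0.8,-0.06,0.14],"twist": 0},{"dp": [0.8,-0.06,0.14],"twist": 0},{"dp": [0.8,-0.02,0.14],"twist": 0},{"dp": [0,0,0],"twist": 0},{"dp": [0,0,0],"twist": 0}]}}

```text
time_s: 3.9
ee_pos: [0.4801, 0.1678, 0.3097]
eef_rot: [-3.141, 0.0, 1.571]
force: [0.5, -0.2, 1.0]
grip_width: 0.0944
grip_force: 0.0
```

```bash
python3 - <<'E'
from h import *
o,im,d,W=snap('wrist');cv2.imwrite('pics/w2.png',im[...,::-1]);np.savez('w2.npz',im=im,d=d,W=W)
print(o['time_s'],o['ee_pos'],o['eef_rot'])
# curing bay features from w1
im1=np.load('w1.npz')['im'];W1=np.load('w1.npz')['W']
m=np.load('mw1.npy')
def bay(W,m,lab):
    x,y,z=W[...,0],W[...,1],W[...,2]
    for lo,hi in [(.002,.006),(.009,.0165),(.158,.19)]:
        s=m&(z>lo)&(z<hi)
        print(lab,lo,s.sum(),np.percentile(x[s],[1,50,99]).round(3),np.percentile(y[s],[1,50,99]).round(3))
bay(W1,m,'cure')
# rails: dark pixels with z 9..16
g=im1.mean(2); z=W1[...,2]
s=(m&(z>.008)&(z<.018)&(g<90)).astype(np.uint8)
n,l,st,c=cv2.connectedComponentsWithStats(s)
for i in range(1,n):
    if st[i,4]>60:
        p=W1[l==i]; r=cv2.minAreaRect(p[:,:2].astype(np.float32));v=cv2.fitLine(p[:,:2].astype(np.float32),cv2.DIST_HUBER,0,.01,.01).ravel()
        print(st[i],p.mean(0).round(4),np.round(r[0],4),np.round(r[1],4),'dir',np.degrees(np.arctan2(v[1],v[0])).round(2))
E
```

```text
3.9 [0.48006078 0.16781962 0.30971217] [-3.14130991e+00  2.75741423e-04  1.57089526e+00]
cure 0.002 14000 [0.45  0.566 0.696] [-0.212 -0.14  -0.071]
cure 0.009 2574 [0.477 0.686 0.757] [-0.218 -0.133 -0.073]
cure 0.158 5333 [0.615 0.716 0.745] [-0.278 -0.145 -0.008]
[259 126 139   8 564] [ 0.5734 -0.0764  0.012 ] [ 0.5737 -0.0765] [0.0058 0.1969] dir -1.35
[401 134  11  52 226] [ 0.6875 -0.1183  0.0132] [ 0.6879 -0.1194] [0.0736 0.0058] dir 89.45
[415 155  64  34 930] [ 0.7298 -0.1332  0.0122] [ 0.7502 -0.1371] [0.0889 0.0485] dir 34.27
[397 194   8  26 115] [ 0.6858 -0.1898  0.0129] [ 0.6868 -0.1908] [0.0389 0.0067] dir 87.64
[413 199  36   6 118] [ 0.7305 -0.1815  0.0122] [ 0.7308 -0.1813] [0.0065 0.0497] dir -1.05
[258 218 130   7 541] [ 0.5703 -0.2138  0.0118] [ 0.57   -0.2144] [0.0072 0.1972] dir -1.27
```

View pics/w2.png

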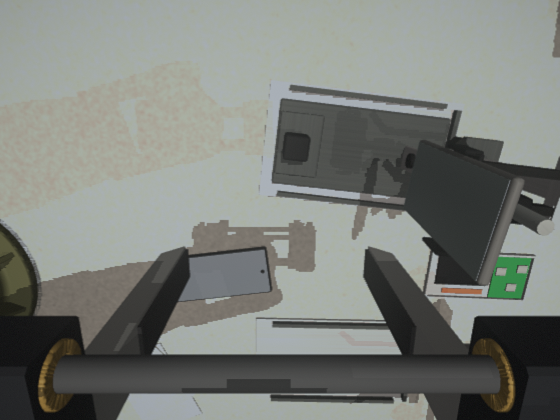

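```bash
python3 - <<'E'
from h import *
D=np.load('w2.npz');im=D['im'];W=D['W'];g=im.mean(2);z=W[...,2]
u=np.arange(560)[None,:]*np.ones((420,1));v=np.arange(420)[:,None]*np.ones((1,560))
def comp(s,lab,mn=40):
    n,l,st,c=cv2.connectedComponentsWithStats(s.astype(np.uint8))
    for i in range(1,n):
        if st[i,4]>mn:
            p=W[l==i];r=cv2.minAreaRect(p[:,:2].astype(np.float32));f=cv2.fitLine(p[:,:2].astype(np.float32),cv2.DIST_HUBER,0,.01,.01).ravel()
            print(lab,st[i],p.mean(0).round(4),np.round(r[0],4),np.round(r[1],4),round(r[2],1),'dir',np.degrees(np.arctan2(f[1],f[0])).round(2))
reg=(v<215)&(u>255)&(u<470)
comp(reg&(z>.048)&(z<.066)&(u<340),'blocktop')
comp(reg&(z>.006)&(z<.022)&(g<130),'dark6-22')
comp(reg&(z>.002)&(z<.0055),'floor')
# plate edges: left edge and lower/upper edges rows by gray transitions
comp(reg&(z>.0145)&(z<.024)&(u<340),'ballast')
for r in (120,140,160,180): print(r,g[r,262:300].astype(int))
E
```

```text
blocktop [283 134  28  28 651] [0.5039 0.1982 0.0575] [0.5042 0.1975] [0.03 0.03] 83.4 dir 31.11
dark6-22 [290  85 158  24 820] [0.5966 0.256  0.0119] [0.5965 0.2554] [0.0073 0.1998] 83.3 dir -6.75
dark6-22 [  272    98   190   100 11805] [0.5817 0.1941 0.013 ] [0.5936 0.1884] [0.1178 0.2337] 86.2 dir 6.87
dark6-22 [277 191 128  20 685] [0.5674 0.1213 0.0115] [0.5685 0.1199] [0.0096 0.1757] 83.4 dir -6.74
floor [ 259   80  206  125 4187] [0.5533 0.209  0.004 ] [0.5887 0.1887] [0.1512 0.2507] 83.7 dir 17.74
ballast [ 275  111   50   67 1964] [0.5102 0.1993 0.018 ] [0.5091 0.1966] [0.0803 0.055 ] 83.4 dir 84.26
120 [166 167 169 169 169 171 171 172 172 172 174 176 176 176 177 159 103  70
  66  78  86  87  87  88  88  87  86  87  86  86  85  84  84  84  86  86
  87  87]
140 [169 156 145 170 172 173 172 173 173 173 173 174 176 153  85  64  64  75
  79  79  78  69  44  42  46  50  52  50  51  50  50  49  50  50  50  49
  49  50]
160 [145 175 177 176 177 177 176 176 177 178 175 148  78  68  74  83  84  84
  80  63  62  61  61  60  60  60  58  53  54  51  50  45  47  46  45  44
  44  43]
180 [177 178 177 178 176 177 177 178 169 132  77  80  84  85  84  84  83  83
  83  83  83  82  83  83  83  82  82  80  81  80  80  81  81  81  80  81
  82  81]
```

```bash
cat >> h.py <<'E'
from scipy.optimize import least_squares
PIV=np.array([.075,0,.045])
def footT(org,yaw):
    T=np.eye(4);T[:3,:3]=Ro.from_euler('z',yaw).as_matrix();T[:3,3]=org;return T
def foot_from_tcp(ee,rot,g):
    """g: (dx,dy,dz) TCP in foot frame, dyaw tool yaw - foot yaw"""
    yaw=rot[2]-g[3];T=footT([0,0,0],yaw);T[:3,3]=np.array(ee)-T[:3,:3]@np.array(g[:3]);return T
BOX=[(np.array([-.046,0,.16]),np.array([.004,.036,.075])),(np.array([0,0,.107]),np.array([.006,.006,.102]))]
def lean(clouds,T,fork=False,off0=None,so=.002,th0=0.):
    """clouds dict cam->W; returns theta (+ = lean towards -y? rot about +x), sigma, offsets"""
    Q={}
    for c,W in clouds.items():
        P=W.reshape(-1,3);P=P[np.isfinite(P[:,0])]
        q=(P-T[:3,3])@T[:3,:3]-PIV
        k=(q[:,0]>-.062)&(q[:,0]<.016)&(abs(q[:,1])<.1)&(q[:,2]>.02)&(q[:,2]<.26)
        k&=~((q[:,2]>.138)&(q[:,2]<.195)&(q[:,0]>-.036))   # clamp zone
        if fork: k&=~((q[:,2]>.105)&(q[:,2]<.14)&(q[:,0]>-.04))
        Q[c]=q[k]
    cs=list(Q)
    def res(p):
        r=[];th=p[0]
        R=Ro.from_euler('x',th).as_matrix()
        for i,c in enumerate(cs):
            o=p[1+3*i:4+3*i]; l=(Q[c]-o)@R
            ds=[]
            for ce,h in BOX:
                d=abs(l-ce)-h; ds.append(np.linalg.norm(np.maximum(d,0),axis=1)+np.minimum(d.max(1),0))
            s=np.array(ds);j=abs(s).argmin(0);s=s[j,np.arange(s.shape[1])]
            r.append(.002*np.tanh(s/.006)*3/.002/1.5); r.append((o-(off0[c] if off0 else 0))/so*3)
        return np.concatenate(r)
    best=None
    for t in (th0-.05,th0,th0+.05):
        f=least_squares(res,np.r_[t,np.concatenate([off0[c] if off0 else np.zeros(3) for c in cs])],x_scale=.01)
        if best is None or f.cost<best.cost: best=f
    C=np.linalg.inv(best.jac.T@best.jac)
    return best.x[0],C[0,0]**.5,{c:best.x[1+3*i:4+3*i] for i,c in enumerate(cs)},{c:len(Q[c]) for c in cs},best.cost
E
python3 - <<'E'
from h import *
T=footT([.5886,.1877,.004],-.1155)
for cs in (['scene'],['side'],['scene','side']):
    print(cs,*lean({c:np.load(c+'0.npz')['W'] for c in cs},T,True))
print(T@np.r_[PIV,1])
a=[.4801,.1678,.3097,1.5709]
path=lin(a,[.504,.1973,.12,1.4556],6)+lin([.504,.1973,.12,1.4556],[.504,.1973,.023,1.4556],5)
r,p,y=rows_for(a[:3],a[3],path);show(r);print(p,y)
E
```

```text
['scene'] 0.0738413970165581 0.00432467371486675 {'scene': array([-5.64901205e-04,  5.85517386e-06, -2.21958574e-04])} {'scene': 565} 151.10025963245016
['side'] 0.08479779203844734 0.003999566932637669 {'side': array([-0.00044452,  0.0009999 , -0.00019865])} {'side': 367} 86.9434793187103
['scene', 'side'] 0.08016446021141092 0.0029405541889096897 {'scene': array([-0.00054646,  0.00045   , -0.00018544]), 'side': array([-0.00044856,  0.00061386, -0.00034432])} {'scene': 565, 'side': 367} 239.06416455656603
[0.6631003  0.17905675 0.049      1.        ]
[{"dp":[0.12,0.1,0.79],"twist":0.28},{"dp":[0.13,0.1,0.79],"twist":0.27},{"dp":[0.12,0.09,0.79],"twist":0.28},{"dp":[0.13,0.09,0.79],"twist":0.27},{"dp":[0.13,0.09,0.79],"twist":0.28},{"dp":[0.14,0.09,0.79],"twist":0.27},{"dp":[0.0,0.0,0.49],"twist":0.0},{"dp":[0.0,0.0,0.48],"twist":0.0},{"dp":[0.0,0.0,0.49],"twist":0.0},{"dp":[0.0,0.0,0.48],"twist":0.0},{"dp":[0.0,0.0,0.49],"twist":0.0}]
[0.50398483 0.19750057 0.0229    ] 1.4557082693683747
```

```bash
python3 - <<'E'
from h import *
T=footT([.5886,.1877,.004],-.1155)
W={'scene':np.load('scene0.npz')['W'],'side':np.load('side0.npz')['W'],'w2':np.load('w2.npz')['W']}
print(*lean({'w2':W['w2']},T,True))
for c in W:
    P=W[c].reshape(-1,3);P=P[np.isfinite(P[:,0])];q=(P-T[:3,3])@T[:3,:3]-PIV
    k=(q[:,0]>-.075)&(q[:,0]<-.03)&(abs(q[:,1])<.1)&(q[:,2]>.06)&(q[:,2]<.26);a=q[k]
    print(c,len(a))
    for lo in np.arange(.07,.25,.02):
        b=a[(a[:,2]>lo)&(a[:,2]<lo+.02)]
        if len(b)>5: 
            h=lo+.01;pc=np.percentile(b[:,1],[2,10,50,90,98]);print(round(h,3),len(b),'x',np.percentile(b[:,0],[5,50,95]).round(4),'y',pc.round(4),'th from 2pct',round(-(pc[0]+.036)/h,3),'98',round(-(pc[4]-.036)/h,3))
E
```

```text
0.05140753466911745 0.002230048978705987 {'w2': array([-7.34381200e-04, -6.59994983e-05, -2.55218302e-04])} {'w2': 11420} 505.1162310400232
scene 504
0.08 9 x [-0.0473 -0.044  -0.0426] y [-0.0414 -0.0407 -0.0256  0.0203  0.0264] th from 2pct 0.068 98 0.121
0.1 40 x [-0.0489 -0.0444 -0.0416] y [-0.0418 -0.0402 -0.0251  0.0192  0.0217] th from 2pct 0.058 98 0.143
0.12 59 x [-0.0484 -0.0443 -0.0323] y [-0.0446 -0.0411 -0.0195  0.0059  0.0133] th from 2pct 0.072 98 0.189
0.14 25 x [-0.047  -0.0439 -0.0406] y [-0.0498 -0.0458 -0.0297 -0.0054  0.0094] th from 2pct 0.098 98 0.19
0.16 72 x [-0.0486 -0.0402 -0.0353] y [-0.0528 -0.0505 -0.0221  0.0238  0.0311] th from 2pct 0.105 98 0.03
0.18 112 x [-0.0478 -0.0424 -0.0378] y [-0.0534 -0.0476 -0.017   0.0203  0.0296] th from 2pct 0.097 98 0.035
0.2 64 x [-0.0478 -0.0437 -0.0383] y [-0.0496 -0.0459 -0.0172  0.0078  0.0191] th from 2pct 0.068 98 0.085
0.22 85 x [-0.0504 -0.0437 -0.0377] y [-0.0493 -0.046  -0.0179  0.0109  0.0155] th from 2pct 0.06 98 0.093
0.24 38 x [-0.0514 -0.0455 -0.0414] y [-0.0404 -0.0305 -0.0057  0.0129  0.0202] th from 2pc
[... 1178 characters left out ...]
0.0319  0.0371] th from 2pct 0.02 98 -0.009
0.14 908 x [-0.0513 -0.0507 -0.0496] y [-0.0401 -0.034  -0.0042  0.0237  0.0284] th from 2pct 0.03 98 0.054
0.16 1309 x [-0.0529 -0.0507 -0.0473] y [-0.0475 -0.0423 -0.0052  0.0271  0.0337] th from 2pct 0.072 98 0.015
0.18 1671 x [-0.052  -0.0507 -0.0433] y [-0.0489 -0.0396 -0.0023  0.0292  0.0327] th from 2pct 0.072 98 0.018
0.2 1670 x [-0.0514 -0.0508 -0.0497] y [-0.0426 -0.0363 -0.0063  0.0208  0.0255] th from 2pct 0.033 98 0.053
0.22 2105 x [-0.0515 -0.0508 -0.0497] y [-0.0437 -0.0375 -0.0072  0.02    0.0243] th from 2pct 0.035 98 0.053
0.24 1835 x [-0.0511 -0.0486 -0.0441] y [-0.0443 -0.0368 -0.0062  0.0186  0.0231] th from 2pct 0.034 98 0.054
```

```bash
sed -i 's/k&=~((q\[:,2\]>.138).*$/k\&=~((q[:,2]>.14)\&(q[:,2]<.2))   # clamp zone/; s/k&=~((q\[:,2\]>.105)&(q\[:,2\]<.14)&(q\[:,0\]>-.04))/k\&=~((q[:,2]>.105)\&(q[:,2]<.14))/' h.py; python3 - <<'E'
from h import *
T=footT([.5886,.1877,.004],-.1155)
for cs in (['scene'],['side'],['scene','side']):
    for s in (.002,.0002): print(cs,*lean({c:np.load(c+'0.npz')['W'] for c in cs},T,True,so=s))
print(*lean({'w2':np.load('w2.npz')['W']},T,True))
E
```

```text
['scene'] 0.059965382515167795 0.004507267202328789 {'scene': array([-1.03025246e-03, -6.43708330e-05, -1.60131275e-04])} {'scene': 268} 51.98410115697094
['scene'] 0.06103878598666959 0.0032505467123979956 {'scene': array([-4.54782526e-05, -6.57316974e-07, -6.63500573e-06])} {'scene': 268} 57.683488897554604
['side'] 0.0532152685706329 0.004477659306364591 {'side': array([-0.00054429,  0.00025468, -0.00037715])} {'side': 211} 33.195571553435364
['side'] 0.053212694680245406 0.0032659691328993383 {'side': array([-1.47706594e-05,  3.54119676e-06, -4.60728759e-06])} {'side': 211} 34.42749944978935
['scene', 'side'] 0.055930927420971534 0.003301945341617897 {'scene': array([-0.00103196, -0.00025656, -0.00020118]), 'side': array([-0.00052468,  0.00042472, -0.00036426])} {'scene': 268, 'side': 211} 85.49949228883911
['scene', 'side'] 0.056580047304972396 0.002332245133919067 {'scene': array([-4.67905596e-05, -5.91497851e-06, -7.52449230e-06]), 'side': array([-1.47734791e-05,  1.00619988e-05, -4.15318602e-06])} {'scene': 268, 'side': 211} 92.80013805404633
0.052709517184502445 0.0024134916063040753 {'w2': array([-0.00072522, -0.00015546, -0.00025896])} {'w2': 5744} 94.78829252974212
```

Emit:
{"name": "step_arm", "arguments": {"deltas": [{"dp": [0.12,0.1,0.79],"twist": 0.28},{"dp": [0.13,0.1,0.79],"twist": 0.27},{"dp": [0.12,0.09,0.79],"twist": 0.28},{"dp": [0.13,0.09,0.79],"twist": 0.27},{"dp": [0.13,0.09,0.79],"twist": 0.28},{"dp": [0.14,0.09,0.79],"twist": 0.27},{"dp": [0,0,0.49],"twist": 0},{"dp": [0,0,0.48],"twist": 0},{"dp": [0,0,0.49],"twist": 0},{"dp": [0,0,0.48],"twist": 0},{"dp": [0,0,0.49],"twist": 0},{"dp": [0,0,0],"twist": 0}]}}

```text
time_s: 5.15
ee_pos: [0.5032, 0.1962, 0.0213]
eef_rot: [-3.138, 0.001, 1.454]
force: [-0.5, -0.9, -0.2]
grip_width: 0.0941
grip_force: 0.0
```

Emit:
{"name": "step_arm", "arguments": {"deltas": [{"dp": [0,0,0],"twist": 0},{"dp": [0,0,0],"twist": 0},{"dp": [0,0,0],"twist": 0},{"dp": [0,0,0],"twist": 0},{"dp": [0,0,0],"twist": 0},{"dp": [0,0,0],"twist": 0},{"dp": [0,0,0],"twist": 0},{"dp": [0,0,0],"twist": 0}], "gripper": -1, "squeeze": 50}}

```text
time_s: 5.95
ee_pos: [0.504, 0.1979, 0.0231]
eef_rot: [-3.142, -0.0, 1.456]
force: [0.4, -0.1, -0.7]
grip_width: 0.0335
grip_force: 0.0
```

Emit:
{"name": "step_arm", "arguments": {"deltas": [{"dp": [0,0,0],"twist": 0},{"dp": [0,0,0],"twist": 0},{"dp": [0,0,0],"twist": 0},{"dp": [0,0,0],"twist": 0},{"dp": [0,0,0],"twist": 0}], "gripper": -1, "squeeze": 60}}

```text
time_s: 6.45
ee_pos: [0.5039, 0.1978, 0.023]
eef_rot: [-3.141, 0.0, 1.456]
force: [-1.3, 1.0, -0.3]
grip_width: 0.0298
grip_force: 60.0
```

Emit:
{"name": "step_arm", "arguments": {"deltas": [{"dp": [0,0,-0.03],"twist": 0},{"dp": [0,0,-0.05],"twist": 0},{"dp": [0,0,-0.06],"twist": 0},{"dp": [0,0,-0.06],"twist": 0},{"dp": [0,0,-0.06],"twist": 0},{"dp": [0,0,-0.06],"twist": 0},{"dp": [0,0,-0.05],"twist": 0},{"dp": [0,0,-0.03],"twist": 0},{"dp": [0,0,0],"twist": 0}]}}

```text
time_s: 7.35
ee_pos: [0.5041, 0.1979, 0.0392]
eef_rot: [3.141, -0.0, 1.456]
force: [0.2, 0.4, -7.0]
grip_width: 0.0298
grip_force: 60.0
```

```bash
cat >> h.py <<'E'
G=(-.085,0.,.019,np.pi/2)
def meas(n=1,fork=False,save=None):
    out=[]
    for _ in range(n):
        for c in ('scene','side'):
            o,im,d,W=snap(c);T=foot_from_tcp(o['ee_pos'],o['eef_rot'],G)
            th,s,of,k,cost=lean({c:W},T,fork)
            out.append((o['time_s'],th,s,c,of[c],k[c],cost,o['ee_pos'],o['eef_rot']))
            if save: cv2.imwrite(f'pics/{save}_{c}.png',im[...,::-1]);np.save(f'{save}_{c}.npy',W)
    return out
E
python3 - <<'E'
from h import *
for m in meas(2,True,'lift'): print(np.round(m[0],2),np.round(m[1:3],4),m[3],m[4].round(4),m[5],m[6].round(),m[7].round(4),m[8].round(4))
o=ctrl.get_obs();print(o['force'],o['moment'],o['grip_force'],o['grip_width'])
W=np.load('lift_side.npy');T=foot_from_tcp(m[7],m[8],G);q=(W.reshape(-1,3)-T[:3,3])@T[:3,:3]
for a,b in ((-.05,0),(0,.06)):
  k=(q[:,0]>a)&(q[:,0]<b)&(abs(q[:,1])<.045)&(abs(q[:,2])<.03);print('plate z',k.sum(),np.nanmedian(q[k,0]),np.nanmedian(q[k,2]))
E
```

```text
7.35 [0.066  0.0044] scene [-0.0004 -0.0005 -0.0004] 316 132.0 [0.5041 0.1979 0.0392] [ 3.1414e+00 -1.0000e-04  1.4556e+00]
7.4 [0.0631 0.0046] side [ 0.0001 -0.0001 -0.0004] 280 162.0 [0.504  0.1979 0.0391] [ 3.1415e+00 -1.0000e-04  1.4555e+00]
7.45 [0.0644 0.0044] scene [-0.0001 -0.0005 -0.0006] 316 134.0 [0.504  0.1978 0.039 ] [-3.1415  0.      1.4555]
7.5 [0.0621 0.0042] side [ 0.0001  0.0003 -0.0002] 278 154.0 [0.5039 0.1978 0.039 ] [-3.1414e+00  1.0000e-04  1.4555e+00]
[ 0.50269118  0.26762365 -7.53479445] [0.09351827 0.45762959 0.03345188] 59.997695088386536 0.029570216503855978
plate z 307 -0.02521609748920571 0.006562073891761996
plate z 356 0.028821498948268142 0.006549322233320606
```

Emit:
{"name": "step_arm", "arguments": {"deltas": [{"dp": [-0.01,0,0],"twist": 0},{"dp": [-0.01,0,0],"twist": 0},{"dp": [-0.01,0,0],"twist": 0},{"dp": [-0.01,0,0],"twist": 0},{"dp": [-0.01,0,0],"twist": 0},{"dp": [-0.01,0,0],"twist": 0},{"dp": [-0.01,0,0],"twist": 0},{"dp": [-0.01,0,0],"twist": 0},{"dp": [-0.01,0,0],"twist": 0},{"dp": [-0.01,0,0],"twist": 0},{"dp": [-0.01,0,0],"twist": 0}]}}

```text
time_s: 8.65
ee_pos: [0.5035, 0.1934, 0.039]
eef_rot: [3.142, -0.0, 1.456]
force: [-0.0, -0.6, -8.2]
grip_width: 0.0299
grip_force: 60.0
```

```bash
sed -i 's/k&=~((q\[:,2\]>.105)&/k\&=~((q[:,2]>.085)\&/' h.py
cat > mpc.py <<'E'
from h import *
import os
XC=.14; DT=.01; B=5.9; CD=1.79
S='state.json'
def Cpath(cmd):  # cmd: list of (t,x,y,z,yaw_foot) knots -> lateral accel on fine grid
    c=np.array(cmd);t=np.arange(c[0,0],c[-1,0]+1e-9,DT)
    I=[np.interp(t,c[:,0],c[:,j]) for j in range(5)]
    px=I[1]+XC*np.cos(I[4]);py=I[2]+XC*np.sin(I[4])
    ker=np.ones(5)/5
    f=lambda a:np.convolve(np.pad(a,2,mode='edge'),ker,'valid')
    px,py=f(px),f(py)
    ax=np.gradient(np.gradient(px,DT),DT);ay=np.gradient(np.gradient(py,DT),DT)
    return t,-np.sin(I[4])*ax+np.cos(I[4])*ay
def sim(t,a,x0,K,b):
    th=np.empty(len(t));om=np.empty(len(t));th[0],om[0]=x0
    for i in range(len(t)-1):
        om[i+1]=om[i]+DT*(K*th[i]-CD*om[i]+B*a[i]+b); th[i+1]=th[i]+DT*om[i+1]
    return th,om
def load(): return json.load(open(S))
def save(s): json.dump(s,open(S,'w'))
def estimate(s,win=6.):
    """fit th0,om0,K,b on window of measurements"""
    M=np.array(s['meas']);tn=M[-1,0];M=M[M[:,0]>tn-win];c=np.array(s['cmd'])
    t0=max(M[0,0],s['t_free']);k=[r for r in s['cmd'] if r[0]>t0]
    knot0=[t0]+[float(np.interp(t0,c[:,0],c[:,j])) for j in range(1,5)]
    k=[knot0]+k; k.append([max(k[-1][0],tn)+.06]+k[-1][1:])
    t,a=Cpath(k)
    def res(p):
        th,_=sim(t,a,p[:2],p[2],p[3])
        return np.r_[(np.interp(M[:,0],t,th)-M[:,1])/.003,(p[0]-M[0,1])/.01,(p[1]-0)/.15,(p[2]-6.4)/1.5,p[3]/.08]
    f=least_squares(res,[M[0,1],0,6.4,0])
    th,om=sim(t,a,f.x[:2],f.x[2],f.x[3])
    te=s['cmd'][-1][0] if s['cmd'][-1][0]>tn else tn+.05
    return f.x,float(np.interp(te,t,th)),float(np.interp(te,t,om)),te,(np.interp(M[:,0],t,th)-M[:,1])
def plan(te,th,om,K,b,cmd0,ncall,s_target,along,yaw_t,z_t,nrow=12,hold=.1,v0=0.,wth=.03,park=0,sfree=False):
    """lateral s(t) optimised; along/yaw/z given as total change over plan via min-jerk lists over rows."""
    N=ncall*nrow;tk=[];t=te
    for i in range(N):
        t+=.1;tk.append(t)
        if (i+1)%nrow==0:t+=hold
    psi0=cmd0[3]
    def knots(sv):
        k=[[te,*cmd0]];tt=te
        for i in range(N):
            psi=yaw_t[i];n=np.array([-np.sin(psi),np.cos(psi)]);f=np.array([np.cos(psi0),np.sin(psi0)])
            Cp=np.array(cmd0[:2])+XC*np.array([np.cos(psi0),np.sin(psi0)])+along[i]+np.array([-np.sin(psi0),np.cos(psi0)])*sv[i]
            q=Cp-XC*np.array([np.cos(psi),np.sin(psi)])
            k.append([tk[i],q[0],q[1],z_t[i],psi])
            if (i+1)%nrow==0 and hold:k.append([tk[i]+hold,*k[-1][1:]])
        return k
    def resp(sv,x0,b):
        t_,a=Cpath(knots(sv));th_,om_=sim(t_,a,x0,K,b);return t_,th_,om_,a
    t_,th0,om0,a0=resp(np.zeros(N),(th,om),b)
    cols=[];base=resp(np.zeros(N),(0,0),0)
    for i in range(N):
        e=np.zeros(N);e[i]=1e-3;r=resp(e,(0,0),0);cols.append(((r[1]-base[1])/1e-3,(r[2]-base[2])/1e-3))
    Gt=np.array([c[0] for c in cols]).T;Go=np.array([c[1] for c in cols]).T
    sl=slice(None,None,5)
    D=np.diff(np.vstack([np.zeros(N),np.eye(N)]),axis=0)   # per-row velocity*0.1
    D2=np.diff(np.vstack([np.zeros(N),D]),axis=0)
    A=[Gt[sl]/wth,Go[sl]/.3,D2/.002,D/.012]
    Bv=[-th0[sl]/wth,-om0[sl]/.3,np.zeros(N),np.zeros(N)]
    e=np.eye(N)
    A+=[Gt[-1:]/.001,Go[-1:]/.004,D[-1:]/.0005];Bv+=[-th0[-1:]/.001,-om0[-1:]/.004,[0]]
    if s_target is not None: A+=[e[-1:]/.002];Bv+=[[s_target/.002]]
    for i in range(nrow-1,N-1,nrow):A.append(e[i:i+1]*0+D[i:i+1]/.002);Bv.append([0])
    sv=np.linalg.lstsq(np.vstack(A),np.concatenate(Bv),rcond=None)[0]
    return knots(sv),sv,resp(sv,(th,om),b)
def emit(k,cmd0,nrow,te):
    """rows for the first call (knots 1..nrow), rounded; returns executed knots"""
    path=[(r[1],r[2],r[3],r[4]+np.pi/2) for r in k[1:nrow+1]]
    p=np.array(cmd0[:3]);yaw=cmd0[3]+np.pi/2;out=[];ex=[]
    for i,q in enumerate(path):
        r,p,yaw=rows_for(p,yaw,[q]);out+=r;ex.append([te+.1*(i+1),*map(float,p),float(yaw-np.pi/2)])
    show(out);return ex
E
python3 - <<'E'
from h import *
for m in meas(1,True): print(np.round(m[0],2),np.round(m[1:3],4),m[3],m[4].round(4),m[5],m[6].round(),m[7].round(4),m[8].round(4))
E
```

```text
8.65 [0.0232 0.0044] scene [ 0.0001 -0.0005 -0.0004] 224 45.0 [0.5035 0.1934 0.039 ] [ 3.1416 -0.      1.4555]
8.7 [0.0351 0.0046] side [-0.0001  0.0005 -0.0004] 185 32.0 [0.5035 0.1934 0.039 ] [-3.1416  0.      1.4555]
```

```bash
cat > run.py <<'E'
from mpc import *
import sys
TGT=np.array([.5065,-.1440])  # C target
PSI=-.0236; ZT=.055
def mj(x): x=np.clip(x,0,1);return x**3*(10-15*x+6*x*x)
E
python3 - <<'E'
from run import *
te=8.75;cmd0=[.5035,.1934,.039,1.4555-np.pi/2];n=84
psi0=cmd0[3];f=np.array([np.cos(psi0),np.sin(psi0)]);nn=np.array([-f[1],f[0]])
C0=np.array(cmd0[:2])+XC*f;d=TGT-C0;print(d@f,d@nn)
i=np.arange(1,n+1)
along=[f*(d@f)*v for v in mj((i)/12)]
yaw=list(psi0+(PSI-psi0)*mj((i-14)/45));z=list(.039+(ZT-.039)*mj((i-7)/14))
k,sv,(t,th,om,a)=plan(te,.022,0,6.4,0,cmd0,7,d@nn,along,yaw,z)
print(np.round(sv[::3],3));print(np.round(th[::20],3),abs(th).max())
ex=emit(k,cmd0,12,te)
save(dict(t_free=9.1,meas=[[9.1,.020]],cmd=[[te,*cmd0]]+ex,row=12))
print(ex[-1])
E
```

```text
-0.09820506655591343 -0.33481478990391744
[-0.005 -0.017 -0.028 -0.041 -0.053 -0.068 -0.082 -0.097 -0.111 -0.126
 -0.142 -0.157 -0.171 -0.187 -0.202 -0.217 -0.23  -0.245 -0.258 -0.272
 -0.283 -0.295 -0.306 -0.315 -0.323 -0.33  -0.335 -0.335]
[ 0.022  0.007  0.005  0.004  0.001 -0.003  0.001  0.016  0.006  0.002
 -0.001 -0.005 -0.007  0.018  0.008  0.001 -0.002 -0.005 -0.01  -0.005
  0.012  0.001 -0.003 -0.006 -0.01  -0.013  0.012  0.002 -0.005 -0.008
 -0.011 -0.015 -0.011  0.002 -0.007 -0.011 -0.014 -0.017 -0.019 -0.005
 -0.012 -0.017 -0.019 -0.017 -0.009 -0.   ] 0.022
[{"dp":[-0.12,-0.01,0.0],"twist":-0.0},{"dp":[-0.11,-0.08,0.0],"twist":-0.0},{"dp":[-0.09,-0.16,0.0],"twist":-0.0},{"dp":[-0.1,-0.27,0.0],"twist":-0.0},{"dp":[-0.09,-0.33,0.0],"twist":-0.0},{"dp":[-0.1,-0.38,0.0],"twist":-0.0},{"dp":[-0.1,-0.37,0.0],"twist":-0.0},{"dp":[-0.1,-0.34,0.0],"twist":-0.0},{"dp":[-0.11,-0.26,-0.01],"twist":-0.0},{"dp":[-0.11,-0.17,-0.02],"twist":-0.0},{"dp":[-0.11,-0.07,-0.03],"twist":-0.0},{"dp":[-0.08,-0.02,-0.04],"twist":-0.0}]
[9.95, 0.4001392999841534, 0.1562440355765839, 0.043, -0.11529632679489654]
```

```bash
sed -i 's/wth=.03,park=0,sfree=False/wth=.03,zero=0/; s/^    sv=np.linalg/    A+=[e[:zero]\/1e-5];Bv+=[np.zeros(zero)]\n    sv=np.linalg/' mpc.py
python3 - <<'E'
from run import *
te=8.75;cmd0=[.5035,.1934,.039,1.4555-np.pi/2];n=84
psi0=cmd0[3];f=np.array([np.cos(psi0),np.sin(psi0)]);nn=np.array([-f[1],f[0]])
C0=np.array(cmd0[:2])+XC*f;d=TGT-C0
i=np.arange(1,n+1)
along=[f*(d@f)*v for v in mj((i+.5)/12)]
yaw=list(psi0+(PSI-psi0)*mj((i-14)/45));z=list(.039+(ZT-.039)*mj((i-7)/14))
k,sv,(t,th,om,a)=plan(te,.020,0,6.4,0,cmd0,7,d@nn,along,yaw,z,zero=4)
print(np.round(sv[:24],3));print(np.round(th[::10][:40],3),abs(th).max())
ex=emit(k,cmd0,12,te)
save(dict(t_free=9.15,meas=[[9.15,.021]],cmd=[[te,*cmd0]]+ex,row=12))
print(ex[-1])
E
```

```text
[-0.     0.     0.    -0.    -0.001 -0.003 -0.006 -0.008 -0.011 -0.014
 -0.017 -0.019 -0.023 -0.026 -0.03  -0.034 -0.038 -0.042 -0.047 -0.051
 -0.056 -0.061 -0.065 -0.069]
[ 0.02   0.021  0.022  0.025  0.029  0.026  0.022  0.018  0.015  0.012
  0.01   0.009  0.011  0.024  0.021  0.017  0.013  0.011  0.009  0.008
  0.006  0.004  0.002 -0.001 -0.002  0.003  0.023  0.019  0.013  0.008
  0.005  0.003  0.001 -0.    -0.003 -0.005 -0.008 -0.009 -0.003  0.021] 0.0286232263630442
[{"dp":[0.0,-0.04,0.0],"twist":-0.0},{"dp":[0.0,-0.12,0.0],"twist":-0.0},{"dp":[0.0,-0.21,0.0],"twist":-0.0},{"dp":[0.0,-0.31,0.0],"twist":-0.0},{"dp":[-0.03,-0.36,0.0],"twist":-0.0},{"dp":[-0.05,-0.38,0.0],"twist":-0.0},{"dp":[-0.06,-0.36,0.0],"twist":-0.0},{"dp":[-0.07,-0.3,0.0],"twist":-0.0},{"dp":[-0.06,-0.22,-0.01],"twist":-0.0},{"dp":[-0.08,-0.12,-0.02],"twist":-0.0},{"dp":[-0.07,-0.03,-0.03],"twist":-0.0},{"dp":[-0.06,-0.01,-0.04],"twist":-0.0}]
[9.95, 0.4035445151483336, 0.18564751342675725, 0.043, -0.11529632679489654]
```

Emit:
{"name": "step_arm", "arguments": {"deltas": [{"dp": [0,-0.04,0],"twist": 0},{"dp": [0,-0.12,0],"twist": 0},{"dp": [0,-0.21,0],"twist": 0},{"dp": [0,-0.31,0],"twist": 0},{"dp": [-0.03,-0.36,0],"twist": 0},{"dp": [-0.05,-0.38,0],"twist": 0},{"dp": [-0.06,-0.36,0],"twist": 0},{"dp": [-0.07,-0.3,0],"twist": 0},{"dp": [-0.06,-0.22,-0.01],"twist": 0},{"dp": [-0.08,-0.12,-0.02],"twist": 0},{"dp": [-0.07,-0.03,-0.03],"twist": 0},{"dp": [-0.06,-0.01,-0.04],"twist": 0}]}}

```text
time_s: 9.95
ee_pos: [0.4037, 0.1855, 0.0433]
eef_rot: [3.141, -0.0, 1.456]
force: [0.3, 0.1, -7.4]
grip_width: 0.0297
grip_force: 60.0
```

```bash
cat >> run.py <<'E'
def cycle(ncall,nrow=12,target=True,yrows=40,first=False,nm=1,wth=.03):
    s=load();ms=meas(nm)
    for m in ms:
        s['meas'].append([float(m[0]),float(m[1])])
    print('meas',[(round(m[0],2),round(m[1],4),m[5],round(m[6])) for m in ms])
    te=ms[-1][0]+.05
    c=s['cmd'][-1];ee=ms[-1][7];print('cmd-ee',np.round(np.array(c[1:4])-ee,4),'t',te)
    s['cmd'].append([te,*c[1:]])
    x,th,om,te2,r=estimate(s);print('K,b',x[2:].round(3),'th,om',round(th,4),round(om,4),'res',r[-6:].round(4))
    cmd0=c[1:];n=ncall*nrow;psi0=cmd0[3];f=np.array([np.cos(psi0),np.sin(psi0)]);nn=np.array([-f[1],f[0]])
    d=TGT-(np.array(cmd0[:2])+XC*f);i=np.arange(1,n+1)
    along=[f*(d@f)*v for v in mj(i/(n-3))]
    yaw=list(psi0+(PSI-psi0)*np.clip(mj(i/min(yrows,n-6)),0,1));z=list(cmd0[2]+(ZT-cmd0[2])*mj(i/14))
    k,sv,(t,tp,op,a)=plan(te,th,om,x[2],x[3],cmd0,ncall,d@nn if target else None,along,yaw,z,nrow=nrow,wth=wth)
    print('to go',d@f,d@nn,'pred th',tp[::20][:10].round(3),'max',abs(tp).max().round(3))
    ex=emit(k,cmd0,nrow,te);s['cmd']+=ex;save(s);print(np.round(ex[-1],4))
E
python3 -c "
from run import *
cycle(6)"
```

```text
meas [(9.95, np.float64(-0.0449), 421, 63), (10.0, np.float64(-0.0509), 347, 53)]
cmd-ee [-0.0003  0.0003 -0.0005] t 10.05
K,b [ 6.723 -0.033] th,om -0.047 0.0066 res [-0.     -0.0035  0.0032]
to go 0.00019493344408654661 -0.31561478990391745 pred th [-0.047 -0.044  0.007  0.025  0.025  0.02   0.02   0.03   0.022  0.016] max 0.065
[{"dp":[-0.24,0.0,0.0],"twist":-0.0},{"dp":[-0.01,0.0,-0.01],"twist":-0.0},{"dp":[0.05,0.0,-0.01],"twist":-0.0},{"dp":[0.03,0.0,-0.02],"twist":-0.01},{"dp":[0.01,0.0,-0.03],"twist":-0.01},{"dp":[-0.02,0.0,-0.04],"twist":-0.01},{"dp":[-0.04,0.0,-0.04],"twist":-0.02},{"dp":[-0.05,0.0,-0.04],"twist":-0.03},{"dp":[-0.08,0.0,-0.04],"twist":-0.02},{"dp":[-0.08,0.0,-0.03],"twist":-0.04},{"dp":[-0.08,0.0,-0.02],"twist":-0.03},{"dp":[-0.08,0.0,-0.01],"twist":-0.04}]
[11.25    0.4009  0.1622  0.0546 -0.1006]
```

```bash
sed -i 's/(p\[1\]-0)\/.15/(p[1]-0)\/.3/' mpc.py; python3 -c "
from run import *
s=load();s['cmd']=s['cmd'][:-12];s['t_free']=9.97;s['meas']=s['meas'][1:];save(s)
cycle(12,nrow=5,yrows=30)"
```

```text
meas [(10.05, np.float64(-0.0447), 420, 70), (10.1, np.float64(-0.0459), 349, 56)]
cmd-ee [-0.0004  0.0001 -0.0002] t 10.15
K,b [6.351e+00 3.000e-03] th,om -0.0469 -0.0217 res [-0.0025  0.0043 -0.0013 -0.0003]
to go 0.00019493344408654661 -0.31561478990391745 pred th [-0.047 -0.052 -0.002  0.024  0.02   0.011  0.03   0.014  0.001  0.027] max 0.072
[{"dp":[-0.29,0.0,0.0],"twist":-0.0},{"dp":[-0.05,0.0,-0.01],"twist":-0.0},{"dp":[0.02,0.0,-0.01],"twist":-0.01},{"dp":[0.01,0.0,-0.02],"twist":-0.02},{"dp":[-0.03,0.0,-0.03],"twist":-0.02}]
[10.65    0.402   0.1721  0.0458 -0.1118]
```

```bash
python3 - <<'E'
s=open('mpc.py').read()
s=s.replace("c=np.array(cmd);t=np.arange(c[0,0],","c=np.array(cmd);t=np.arange(c[0,0]-.1,")
s=s.replace("return t,-np.sin(I[4])*ax+np.cos(I[4])*ay","return t[10:],(-np.sin(I[4])*ax+np.cos(I[4])*ay)[10:]")
s=s.replace("t=te\n    for i in range(N)","t=te\n    for i in range(N)")
open('mpc.py','w').write(s)
E
python3 -c "
from run import *
s=load();s['cmd']=s['cmd'][:-5];save(s)
from mpc import *
x,th,om,te,r=estimate(s);print(x,th,om,te,r)
import run
run.meas=lambda n:[]
def go(ncall,nrow,wth):
    c=s['cmd'][-1];te=c[0];cmd0=c[1:];n=ncall*nrow;psi0=cmd0[3];f=np.array([np.cos(psi0),np.sin(psi0)]);nn=np.array([-f[1],f[0]])
    d=TGT-(np.array(cmd0[:2])+XC*f);i=np.arange(1,n+1)
    along=[f*0*v for v in i];yaw=[psi0]*n;z=list(cmd0[2]+(ZT-cmd0[2])*mj(i/14))
    k,sv,(t,tp,op,a)=plan(te,th,om,x[2],x[3],cmd0,ncall,d@nn,along,yaw,z,nrow=nrow,wth=wth)
    print(te,sv.round(3),tp[::10][:30].round(3),abs(tp).max());ex=emit(k,cmd0,nrow,te);return ex
ex=go(12,5,.03)
s['cmd']+=ex;save(s)
"
```

```text
[-4.73787531e-02  3.25667533e-02  6.35138147e+00  2.97648463e-03] -0.04694235298475828 -0.021665845815694456 10.15 [-0.00245955  0.00426656 -0.00130143 -0.00025763]
10.15 [-0.01  -0.007 -0.002  0.003  0.004  0.005  0.004  0.002  0.    -0.002
 -0.006 -0.011 -0.015 -0.02  -0.024 -0.03  -0.037 -0.044 -0.05  -0.056
 -0.063 -0.071 -0.079 -0.087 -0.093 -0.102 -0.11  -0.119 -0.128 -0.134
 -0.143 -0.152 -0.161 -0.169 -0.176 -0.185 -0.194 -0.203 -0.211 -0.217
 -0.226 -0.234 -0.242 -0.25  -0.256 -0.263 -0.27  -0.278 -0.284 -0.289
 -0.294 -0.3   -0.305 -0.31  -0.312 -0.315 -0.316 -0.315 -0.313 -0.313] [-0.047 -0.075 -0.046 -0.007  0.021  0.031  0.033  0.037  0.036  0.033
  0.03   0.029  0.039  0.033  0.025  0.018  0.013  0.015  0.035  0.027
  0.016  0.007  0.001  0.005  0.031  0.021  0.009 -0.001 -0.007 -0.003] 0.07478657071286245
[{"dp":[-0.24,0.0,0.0],"twist":-0.0},{"dp":[0.06,0.0,-0.01],"twist":-0.0},{"dp":[0.13,0.0,-0.01],"twist":-0.0},{"dp":[0.11,0.0,-0.02],"twist":-0.0},{"dp":[0.05,0.0,-0.03],"twist":-0.0}]
```

```bash
python3 - <<'E'
s=open('mpc.py').read()
s=s.replace("np.convolve(np.pad(a,2,mode='edge'),ker,'valid')","np.convolve(np.pad(a,(6,0),mode='edge'),ker,'valid')[:len(a)]")
s=s.replace("k.append([max(k[-1][0],tn)+.06]","k.append([max(k[-1][0],tn)+.2]")
open('mpc.py','w').write(s)
E
cat > go1.py <<'E'
from run import *
def go(ncall,nrow,wth,drop=5):
    s=load();s['cmd']=s['cmd'][:-drop]
    x,th,om,te,r=estimate(s);print(x,th,om,te,r)
    c=s['cmd'][-1];te=c[0];cmd0=c[1:];n=ncall*nrow;psi0=cmd0[3];f=np.array([np.cos(psi0),np.sin(psi0)]);nn=np.array([-f[1],f[0]])
    d=TGT-(np.array(cmd0[:2])+XC*f);i=np.arange(1,n+1)
    along=[f*0*v for v in i];yaw=[psi0]*n;z=list(cmd0[2]+(ZT-cmd0[2])*mj(i/14))
    k,sv,(t,tp,op,a)=plan(te,th,om,x[2],x[3],cmd0,ncall,d@nn,along,yaw,z,nrow=nrow,wth=wth)
    print(te,sv.round(3),tp[::10][:30].round(3),abs(tp).max());ex=emit(k,cmd0,nrow,te);s['cmd']+=ex;save(s)
    # check
    t,a=Cpath(s['cmd'][-6:]+[[te+.8]+ex[-1][1:]]);print(sim(t,a,(th,om),x[2],x[3])[0][::10].round(3))
go(12,5,.03)
E
python3 go1.py
```

```text
[-4.73787531e-02  3.25667533e-02  6.35138147e+00  2.97648463e-03] -0.04694235298475828 -0.021665845815694456 10.15 [-0.00245955  0.00426656 -0.00130143 -0.00025763]
10.15 [ 0.008  0.017  0.024  0.029  0.031  0.033  0.033  0.032  0.031  0.029
  0.026  0.022  0.018  0.013  0.009  0.003 -0.004 -0.011 -0.018 -0.024
 -0.032 -0.041 -0.049 -0.058 -0.064 -0.074 -0.083 -0.093 -0.102 -0.11
 -0.119 -0.13  -0.14  -0.15  -0.157 -0.167 -0.177 -0.187 -0.196 -0.204
 -0.213 -0.223 -0.232 -0.241 -0.247 -0.256 -0.264 -0.272 -0.279 -0.285
 -0.291 -0.298 -0.304 -0.309 -0.312 -0.315 -0.316 -0.315 -0.313 -0.312] [-0.047 -0.024  0.014  0.043  0.058  0.061  0.054  0.05   0.05   0.047
  0.043  0.04   0.044  0.043  0.036  0.029  0.022  0.02   0.035  0.037
  0.026  0.015  0.008  0.006  0.027  0.031  0.018  0.005 -0.003 -0.004] 0.06201885842110441
[{"dp":[0.2,0.0,0.0],"twist":-0.0},{"dp":[0.22,0.0,-0.01],"twist":-0.0},{"dp":[0.18,0.0,-0.01],"twist":-0.0},{"dp":[0.12,0.0,-0.02],"twist":-0.0},{"dp":[0.06,0.0,-0.03],"twist":-0.0}]
[-0.047 -0.023  0.014  0.043  0.058  0.061  0.053  0.046  0.042]
```

Emit:
{"name": "step_arm", "arguments": {"deltas": [{"dp": [0.2,0,0],"twist": 0},{"dp": [0.22,0,-0.01],"twist": 0},{"dp": [0.18,0,-0.01],"twist": 0},{"dp": [0.12,0,-0.02],"twist": 0},{"dp": [0.06,0,-0.03],"twist": 0}]}}

```text
time_s: 10.65
ee_pos: [0.4071, 0.2174, 0.0458]
eef_rot: [-3.141, 0.0, 1.456]
force: [0.3, -0.2, -7.7]
grip_width: 0.0295
grip_force: 60.0
```

```bash
python3 -c "
from run import *
cycle(8,nrow=8)"
```

```text
meas [(10.65, np.float64(0.0595), 394, 69), (10.7, np.float64(0.0447), 331, 55)]
cmd-ee [-0.0001 -0.0007 -0.0002] t 10.75
K,b [ 5.776 -0.046] th,om 0.043 -0.1413 res [-0.0024  0.0043 -0.0013 -0.0003 -0.006   0.0055]
to go 0.0001949334440865952 -0.3468147899039174 pred th [0.043 0.048 0.057 0.056 0.051 0.054 0.045 0.035 0.027 0.043] max 0.058
[{"dp":[0.07,0.0,0.0],"twist":-0.0},{"dp":[0.08,0.0,-0.01],"twist":-0.0},{"dp":[0.06,0.0,-0.01],"twist":-0.0},{"dp":[0.04,0.0,-0.01],"twist":-0.01},{"dp":[0.02,0.0,-0.03],"twist":-0.01},{"dp":[-0.01,0.0,-0.02],"twist":-0.01},{"dp":[-0.03,0.0,-0.04],"twist":-0.02},{"dp":[-0.03,0.0,-0.03],"twist":-0.03}]
[11.55    0.4081  0.2246  0.0518 -0.1097]
```

Emit:
{"name": "step_arm", "arguments": {"deltas": [{"dp": [0.07,0,0],"twist": 0},{"dp": [0.08,0,-0.01],"twist": 0},{"dp": [0.06,0,-0.01],"twist": 0},{"dp": [0.04,0,-0.01],"twist": -0.01},{"dp": [0.02,0,-0.03],"twist": -0.01},{"dp": [-0.01,0,-0.02],"twist": -0.01},{"dp": [-0.03,0,-0.04],"twist": -0.02},{"dp": [-0.03,0,-0.03],"twist": -0.03}]}}

```text
time_s: 11.55
ee_pos: [0.4081, 0.2245, 0.052]
eef_rot: [3.142, -0.0, 1.461]
force: [0.2, 0.7, -8.2]
grip_width: 0.0299
grip_force: 60.0
```

```bash
python3 -c "
from run import *
cycle(8,nrow=8)"
```

```text
meas [(11.55, np.float64(0.1716), 367, 58), (11.6, np.float64(0.1867), 310, 43)]
cmd-ee [-0.0001  0.0002 -0.0004] t 11.65
K,b [8.095 0.041] th,om 0.2084 0.4402 res [-0.0017 -0.0014 -0.0061  0.0074 -0.0011  0.0007]
to go -0.0017956044138026372 -0.3555922209350496 pred th [ 0.208  0.073 -0.064 -0.111 -0.102 -0.024 -0.053 -0.065 -0.068 -0.029] max 0.218
[{"dp":[-0.66,0.0,0.0],"twist":-0.0},{"dp":[-0.81,0.0,0.0],"twist":-0.0},{"dp":[-0.78,0.0,-0.01],"twist":-0.0},{"dp":[-0.69,0.0,0.0],"twist":-0.01},{"dp":[-0.61,0.0,-0.01],"twist":-0.01},{"dp":[-0.54,0.0,-0.01],"twist":-0.01},{"dp":[-0.46,0.0,-0.01],"twist":-0.02},{"dp":[-0.32,0.0,-0.01],"twist":-0.02}]
[12.45    0.3869  0.0309  0.0538 -0.1048]
```

```bash
sed -i 's/D\[i:i+1\]\/.002)/D[i:i+1]\/DEND)/; s/^XC=/DEND=.0004; XC=/' mpc.py
cat > go2.py <<'E'
from run import *
def go(ncall,nrow,wth=.03,drop=8,tgt=None):
    s=load()
    if drop: s['cmd']=s['cmd'][:-drop]
    x,th,om,te,r=estimate(s);print(x,th,om,te,r[-6:])
    c=s['cmd'][-1];te=c[0];cmd0=c[1:];n=ncall*nrow;psi0=cmd0[3];f=np.array([np.cos(psi0),np.sin(psi0)])
    i=np.arange(1,n+1);along=[f*0*v for v in i];yaw=[psi0]*n;z=[cmd0[2]]*n
    k,sv,(t,tp,op,a)=plan(te,th,om,x[2],x[3],cmd0,ncall,tgt,along,yaw,z,nrow=nrow,wth=wth)
    print(te,sv.round(3),tp[::10][:30].round(3),abs(tp).max());ex=emit(k,cmd0,nrow,te);s['cmd']+=ex;save(s)
if __name__=='__main__': go(6,4)
E
python3 go2.py
```

```text
[-0.04671898  0.02017876  8.09509306  0.04083531] 0.20836817330161422 0.44024501248098064 11.65 [-0.00169732 -0.00137924 -0.00607697  0.00741035 -0.001117    0.00074254]
11.65 [-0.041 -0.088 -0.122 -0.125 -0.144 -0.165 -0.18  -0.182 -0.192 -0.203
 -0.211 -0.212 -0.217 -0.223 -0.227 -0.227 -0.23  -0.233 -0.235 -0.235
 -0.235 -0.234 -0.233 -0.233] [ 0.208  0.118 -0.054 -0.169 -0.144 -0.06  -0.05  -0.093 -0.122 -0.095
 -0.045 -0.036 -0.057 -0.071 -0.056 -0.029 -0.024 -0.035 -0.042 -0.035
 -0.021 -0.019 -0.024 -0.027 -0.024 -0.019 -0.015 -0.01  -0.004 -0.001] 0.2162398750651929
[{"dp":[-1.03,0.0,0.0],"twist":-0.0},{"dp":[-1.18,0.0,0.0],"twist":-0.0},{"dp":[-0.85,0.0,0.0],"twist":-0.0},{"dp":[-0.07,0.0,0.0],"twist":-0.0}]
```

```bash
sed -i 's/DEND=.0004/DEND=.0015/' mpc.py; python3 -c "
from go2 import *
go(5,7,drop=4,wth=.05)"
```

```text
[-0.04671898  0.02017876  8.09509306  0.04083531] 0.20836817330161422 0.44024501248098064 11.65 [-0.00169732 -0.00137924 -0.00607697  0.00741035 -0.001117    0.00074254]
11.65 [-0.024 -0.057 -0.092 -0.123 -0.15  -0.171 -0.182 -0.197 -0.212 -0.226
 -0.24  -0.251 -0.26  -0.265 -0.271 -0.278 -0.284 -0.29  -0.295 -0.299
 -0.301 -0.303 -0.306 -0.309 -0.311 -0.313 -0.314 -0.315 -0.315 -0.316
 -0.316 -0.316 -0.315 -0.314 -0.314] [ 0.208  0.176  0.082 -0.013 -0.086 -0.133 -0.15  -0.128 -0.062 -0.037
 -0.052 -0.068 -0.079 -0.085 -0.084 -0.069 -0.036 -0.024 -0.029 -0.035
 -0.04  -0.042 -0.042 -0.035 -0.021 -0.016 -0.018 -0.021 -0.023 -0.024] 0.21858221034832195
[{"dp":[-0.61,0.0,0.0],"twist":-0.0},{"dp":[-0.82,0.0,0.0],"twist":-0.0},{"dp":[-0.86,0.0,0.0],"twist":-0.0},{"dp":[-0.79,0.0,0.0],"twist":-0.0},{"dp":[-0.68,0.0,0.0],"twist":-0.0},{"dp":[-0.52,0.0,0.0],"twist":-0.0},{"dp":[-0.27,0.0,0.0],"twist":-0.0}]
```

Emit:
{"name": "step_arm", "arguments": {"deltas": [{"dp": [-0.61,0,0],"twist": 0},{"dp": [-0.82,0,0],"twist": 0},{"dp": [-0.86,0,0],"twist": 0},{"dp": [-0.79,0,0],"twist": 0},{"dp": [-0.68,0,0],"twist": 0},{"dp": [-0.52,0,0],"twist": 0},{"dp": [-0.27,0,0],"twist": 0}]}}

```text
time_s: 12.35
ee_pos: [0.388, 0.0424, 0.052]
eef_rot: [3.141, 0.0, 1.46]
force: [0.3, 0.9, -7.8]
grip_width: 0.0293
grip_force: 60.0
```

```bash
python3 -c "
from run import *
from go2 import go
s=load();ms=meas(1)
for m in ms: s['meas'].append([float(m[0]),float(m[1])]);print(round(m[0],2),m[1:3],m[7].round(4))
c=s['cmd'][-1];s['cmd'].append([ms[-1][0]+.05,*c[1:]]);print(c);save(s)
go(8,5,drop=0,wth=.03)"
```

```text
12.35 (np.float64(-0.18314584326172506), np.float64(0.004271649748821633)) [0.388  0.0424 0.052 ]
12.4 (np.float64(-0.15357884206495095), np.float64(0.0035026746611531924)) [0.3879 0.042  0.0519]
[12.35, 0.3881333639059474, 0.04368072247379948, 0.051799999999999985, -0.10971127318851481]
[-0.04550916 -0.01611013  6.57332406  0.10659085] -0.11726070429035168 0.777578050822828 12.450000000000001 [-0.00409178  0.0097728  -0.00198287 -0.0020095   0.00418518 -0.00317238]
12.450000000000001 [-0.007 -0.018 -0.028 -0.038 -0.044 -0.052 -0.061 -0.069 -0.076 -0.08
 -0.085 -0.091 -0.096 -0.101 -0.103 -0.107 -0.111 -0.114 -0.117 -0.119
 -0.121 -0.123 -0.126 -0.128 -0.129 -0.13  -0.132 -0.133 -0.134 -0.135
 -0.136 -0.136 -0.137 -0.137 -0.138 -0.137 -0.137 -0.136 -0.134 -0.134] [-0.117 -0.074 -0.067 -0.073 -0.077 -0.07  -0.039 -0.031 -0.044 -0.054
 -0.059 -0.054 -0.033 -0.027 -0.035 -0.042 -0.045 -0.042 -0.028 -0.024
 -0.029 -0.034 -0.036 -0.034 -0.025 -0.022 -0.026 -0.029 -0.03  -0.028] 0.11726070429035168
[{"dp":[-0.18,0.0,0.0],"twist":-0.0},{"dp":[-0.26,0.0,0.0],"twist":-0.0},{"dp":[-0.27,0.0,0.0],"twist":-0.0},{"dp":[-0.24,0.0,0.0],"twist":-0.0},{"dp":[-0.15,0.0,0.0],"twist":-0.0}]
```

Emit:
{"name": "step_arm", "arguments": {"deltas": [{"dp": [-0.18,0,0],"twist": 0},{"dp": [-0.26,0,0],"twist": 0},{"dp": [-0.27,0,0],"twist": 0},{"dp": [-0.24,0,0],"twist": 0},{"dp": [-0.15,0,0],"twist": 0}]}}

```text
time_s: 12.95
ee_pos: [0.3832, -0.0009, 0.0519]
eef_rot: [3.142, 0.0, 1.461]
force: [0.6, 0.6, -7.5]
grip_width: 0.0296
grip_force: 60.0
```

```bash
cat > cyc.py <<'E'
from run import *
from go2 import go
def cyc(ncall,nrow,tgt=None,wth=.03,nm=1):
    s=load();ms=meas(nm)
    for m in ms: s['meas'].append([float(m[0]),float(m[1])]);print(round(m[0],2),np.round(m[1:3],4),m[7].round(4))
    c=s['cmd'][-1];s['cmd'].append([ms[-1][0]+.05,*c[1:]]);save(s)
    psi=c[4];f=np.array([np.cos(psi),np.sin(psi)]);d=TGT-(np.array(c[1:3])+XC*f);print('to go',d@f,d@np.array([-f[1],f[0]]))
    go(ncall,nrow,drop=0,wth=wth,tgt=tgt)
E
python3 -c "
from cyc import *
cyc(8,5)"
```

```text
12.95 [-0.2355  0.0045] [ 0.3832 -0.0009  0.0519]
13.0 [-0.2422  0.0036] [ 0.3832 -0.0012  0.0518]
to go -0.00179560441380262 -0.1295922209350496
[-0.04992006  0.09950555  9.32498484 -0.11002423] -0.2530195686629987 -0.1797608348433203 13.05 [-0.00773344 -0.00657057  0.00532548 -0.00914118  0.00530244 -0.00314788]
13.05 [0.03  0.067 0.101 0.127 0.141 0.158 0.176 0.192 0.205 0.212 0.222 0.232
 0.241 0.248 0.252 0.258 0.264 0.269 0.273 0.275 0.279 0.282 0.285 0.287
 0.288 0.29  0.292 0.293 0.295 0.295 0.296 0.297 0.298 0.298 0.298 0.298
 0.297 0.296 0.295 0.295] [-0.253 -0.179 -0.049  0.057  0.116  0.117  0.055  0.039  0.065  0.085
  0.093  0.082  0.042  0.031  0.043  0.054  0.059  0.052  0.03   0.023
  0.03   0.036  0.039  0.035  0.023  0.019  0.023  0.026  0.028  0.026] 0.256359158202109
[{"dp":[0.76,0.0,0.0],"twist":-0.0},{"dp":[0.92,0.0,0.0],"twist":-0.0},{"dp":[0.84,0.0,0.0],"twist":-0.0},{"dp":[0.65,0.0,0.0],"twist":-0.0},{"dp":[0.34,0.0,0.0],"twist":-0.0}]
```

Emit:
{"name": "step_arm", "arguments": {"deltas": [{"dp": [0.95,0,0],"twist": 0},{"dp": [0.9,0,0],"twist": 0},{"dp": [0.75,0,0],"twist": 0},{"dp": [0.55,0,0],"twist": 0},{"dp": [0.3,0,0],"twist": 0}]}}

```text
time_s: 13.55
ee_pos: [0.3984, 0.1388, 0.0518]
eef_rot: [3.142, -0.0, 1.463]
force: [-0.1, 0.4, -7.6]
grip_width: 0.0298
grip_force: 60.0
```

```bash
python3 - <<'E'
from run import *
s=load();s['cmd']=s['cmd'][:-5];c=s['cmd'][-1];n=np.array([-np.sin(c[4]),np.cos(c[4])]);p=np.array(c[1:3])
for i,v in enumerate([.95,.9,.75,.55,.3]):
    p=p+n*v*.04;s['cmd'].append([c[0]+.1*(i+1),*p.tolist(),c[3],c[4]])
save(s)
m=open('mpc.py').read().replace("(p[2]-6.4)/1.5,p[3]/.08","(p[2]-8.5)/1.5,p[3]/.08").replace("def estimate(s,win=6.)","def estimate(s,win=3.2)");open('mpc.py','w').write(m)
import importlib,mpc;importlib.reload(mpc)
from cyc import *
import go2
go2.estimate=mpc.estimate
cyc(8,5)
s=load()
s['cmd']=s['cmd'][:-5]
for w in (1.2,2.,4.):
    x,th,om,te,r=mpc.estimate(s,w);print(w,x.round(3),round(th,4),round(om,4),r.round(3))
E
```

```text
13.55 [0.1739 0.0049] [0.3984 0.1388 0.0518]
13.6 [0.1408 0.0039] [0.3986 0.1393 0.0519]
to go -0.0017956044138026685 -0.2675922209350496
[ 0.05486914 -0.09550838  8.62756201 -0.12493999] 0.11497624441927452 -0.6613971044545529 13.65 [ 0.00076052 -0.01339029  0.01064111  0.00421078 -0.01170811  0.0077184 ]
13.65 [0.004 0.011 0.017 0.023 0.027 0.032 0.038 0.042 0.046 0.049 0.052 0.055
 0.058 0.06  0.061 0.063 0.065 0.067 0.068 0.069 0.07  0.071 0.072 0.073
 0.073 0.074 0.074 0.075 0.075 0.075 0.076 0.076 0.076 0.076 0.076 0.075
 0.075 0.073 0.072 0.072] [0.115 0.073 0.059 0.056 0.056 0.049 0.029 0.024 0.031 0.037 0.04  0.036
 0.024 0.02  0.025 0.028 0.03  0.028 0.02  0.018 0.021 0.023 0.024 0.023
 0.018 0.017 0.019 0.02  0.02  0.02 ] 0.11497624441927452
[{"dp":[0.11,0.0,0.0],"twist":-0.0},{"dp":[0.15,0.0,0.0],"twist":-0.0},{"dp":[0.17,0.0,0.0],"twist":-0.0},{"dp":[0.16,0.0,0.0],"twist":-0.0},{"dp":[0.09,0.0,0.0],"twist":-0.0}]
1.2 [-0.236 -0.046  5.661 -0.053] 0.1122 -0.7273 [-0.001  0.002 -0.009  0.008]
2.0 [-0.185  0.756  7.669 -0.116] 0.1157 -0.6782 [-0.002  0.003  0.002 -0.004 -0.01   0.009]
4.0 [-0.049  0.087  8.926 -0.085] 0.1163 -0.6425 [-0.005  0.004 -0.     0.002  0.     0.013 -0.007 -0.006  0.001 -0.014
  0.011  0.004 -0.012  0.008]
```

```bash
python3 - <<'E'
import json
s=json.load(open('state.json'));print(s['cmd'][-6][0],s['cmd'][-5][0],s['cmd'][-1][0])
if s['cmd'][-1][0]>13.7: s['cmd']=s['cmd'][:-5]
json.dump(s,open('state.json','w'))
base=open('mpc.py').read()
import subprocess
for L,n in ((6,5),(3,3),(2,3),(1,3)):
    m=base.replace("ker=np.ones(5)/5",f"ker=np.ones({n})/{n}").replace("np.pad(a,(6,0),mode='edge'),ker,'valid')",f"np.pad(a,({L},{n-1-L if n-1-L>0 else 0}),mode='edge'),ker,'valid')")
    ns={};exec(m,ns)
    for w in (1.2,2.,4.):
        x,th,om,te,r=ns['estimate'](s,w);print(L,n,w,x.round(3),round(th,4),round(om,4),r.round(3),'rms',(r**2).mean()**.5)
    if L==3: open('mpc_new.py','w').write(m)
E
```

```text
13.65 13.75 14.15
6 5 1.2 [-0.236 -0.046  5.661 -0.053] 0.1122 -0.7273 [-0.001  0.002 -0.009  0.008] rms 0.006084050796095652
6 5 2.0 [-0.185  0.756  7.669 -0.116] 0.1157 -0.6782 [-0.002  0.003  0.002 -0.004 -0.01   0.009] rms 0.005883393042511829
6 5 4.0 [-0.049  0.087  8.926 -0.085] 0.1163 -0.6425 [-0.005  0.004 -0.     0.002  0.     0.013 -0.007 -0.006  0.001 -0.014
  0.011  0.004 -0.012  0.008] rms 0.00770151670349388
3 3 1.2 [-0.237 -0.037  6.791 -0.02 ] 0.1114 -0.6271 [-0.001  0.001 -0.005  0.004] rms 0.0031933262825438787
3 3 2.0 [-0.185  0.78   8.283 -0.074] 0.1141 -0.5904 [-0.002  0.003 -0.    -0.002 -0.005  0.005] rms 0.003355965782263727
3 3 4.0 [-0.048  0.061  8.856 -0.053] 0.1148 -0.5706 [-0.003  0.004 -0.001  0.001 -0.003  0.008 -0.004 -0.002  0.001 -0.004
  0.003  0.001 -0.006  0.005] rms 0.003940837705029081
2 3 1.2 [-2.370e-01 -3.400e-02  7.454e+00 -5.000e-03] 0.1122 -0.5731 [-0.001  0.001 -0.002  0.002] rms 0.0018481867528285223
2 3 2.0 [-0.185  0.793  8.624 -0.05 ] 0.1144 -0.5444 [-0.002  0.004 -0.001 -0.    -0.003  0.003] rms 0.0024398737738934155
2 3 4.0 [-0.048  0.047  8.801 -0.037] 0.1149 -0.5357 [-0.003  0.004 -0.001 -0.    -0.004  0.006 -0.003  0.001  0.001  0.
 -0.001 -0.    -0.003  0.003] rms 0.0027758975974318703
1 3 1.2 [-2.360e-01 -3.700e-02  7.912e+00  3.000e-03] 0.1134 -0.5259 [-0.001  0.001 -0.001  0.001] rms 0.0010927134498004126
1 3 2.0 [-0.186  0.804  8.853 -0.037] 0.1152 -0.5031 [-0.002  0.004 -0.002  0.    -0.001  0.002] rms 0.0022195252073117545
1 3 4.0 [-0.047  0.032  8.704 -0.019] 0.1159 -0.5008 [-0.002  0.005 -0.001 -0.001 -0.006  0.004 -0.001  0.004  0.001  0.004
 -0.005 -0.002 -0.001  0.002] rms 0.003130550842918124
```

```bash
python3 - <<'E'
m=open('mpc.py').read()
m=m.replace("ker=np.ones(5)/5","ker=np.ones(3)/3").replace("np.pad(a,(6,0),mode='edge')","np.pad(a,(2,0),mode='edge')").replace("(p[2]-8.5)/1.5,p[3]/.08","(p[2]-8.75)/.5,p[3]/.04").replace("win=3.2","win=4.").replace("DEND=.0015","DEND=.0008")
open('mpc.py','w').write(m)
from go2 import *
go(8,6,drop=0)
E
```

```text
[-0.04759442  0.04579359  8.8050287  -0.03515329] 0.1149801372488822 -0.5349563898331551 13.65 [ 3.80800249e-04 -3.73091462e-06 -1.15177424e-03 -2.37847154e-04
 -3.05736692e-03  3.06832692e-03]
13.65 [-0.     0.001  0.004  0.006  0.009  0.009  0.011  0.014  0.016  0.018
  0.019  0.02   0.021  0.022  0.023  0.024  0.025  0.025  0.026  0.026
  0.027  0.027  0.028  0.028  0.028  0.028  0.029  0.029  0.029  0.029
  0.029  0.029  0.029  0.03   0.03   0.03   0.03   0.03   0.03   0.03
  0.03   0.03   0.03   0.029  0.029  0.029  0.029  0.028] [0.115 0.07  0.045 0.034 0.03  0.027 0.018 0.007 0.007 0.011 0.014 0.016
 0.016 0.011 0.006 0.006 0.008 0.009 0.01  0.01  0.008 0.005 0.005 0.006
 0.007 0.007 0.007 0.006 0.005 0.005] 0.1149801372488822
[{"dp":[-0.01,0.0,0.0],"twist":-0.0},{"dp":[0.04,0.0,0.0],"twist":-0.0},{"dp":[0.06,0.0,0.0],"twist":-0.0},{"dp":[0.07,0.0,0.0],"twist":-0.0},{"dp":[0.06,0.0,0.0],"twist":-0.0},{"dp":[0.02,0.0,0.0],"twist":-0.0}]
```

Emit:
{"name": "step_arm", "arguments": {"deltas": [{"dp": [-0.01,0,0],"twist": 0},{"dp": [0.04,0,0],"twist": 0},{"dp": [0.06,0,0],"twist": 0},{"dp": [0.07,0,0],"twist": 0},{"dp": [0.06,0,0],"twist": 0},{"dp": [0.02,0,0],"twist": 0}]}}

```text
time_s: 14.25
ee_pos: [0.3995, 0.1469, 0.0519]
eef_rot: [3.142, -0.0, 1.461]
force: [0.7, 0.3, -7.7]
grip_width: 0.0296
grip_force: 60.0
```

```bash
python3 -c "
from cyc import *
cyc(8,6)"
```

```text
14.25 [0.0194 0.0044] [0.3995 0.1469 0.0519]
14.3 [0.0016 0.0037] [0.3995 0.1469 0.0519]
to go -0.00179560441380262 -0.2771922209350496
[ 0.05567309 -0.13855164  8.77296886 -0.03990404] 0.0009475227624987009 -0.1191488024900908 14.350000000000001 [-0.00118669 -0.00026219 -0.00333769  0.00265911 -0.00596435  0.00548207]
14.350000000000001 [0.002 0.006 0.01  0.014 0.016 0.017 0.019 0.021 0.023 0.024 0.025 0.026
 0.027 0.028 0.029 0.029 0.03  0.03  0.031 0.031 0.032 0.032 0.032 0.032
 0.033 0.033 0.033 0.033 0.034 0.034 0.034 0.034 0.034 0.034 0.034 0.034
 0.034 0.034 0.034 0.034 0.034 0.034 0.034 0.034 0.033 0.033 0.033 0.033] [0.001 0.001 0.009 0.017 0.023 0.023 0.016 0.007 0.008 0.01  0.013 0.015
 0.015 0.011 0.006 0.006 0.008 0.009 0.01  0.01  0.008 0.005 0.005 0.006
 0.007 0.007 0.007 0.006 0.005 0.005] 0.023455086807330213
[{"dp":[0.06,0.0,0.0],"twist":-0.0},{"dp":[0.1,0.0,0.0],"twist":-0.0},{"dp":[0.1,0.0,0.0],"twist":-0.0},{"dp":[0.08,0.0,0.0],"twist":-0.0},{"dp":[0.07,0.0,0.0],"twist":-0.0},{"dp":[0.01,0.0,0.0],"twist":-0.0}]
```

```bash
cat > full.py <<'E'
from run import *
def full(ncall,nrow,drop=0,measure=True,yrows=30,wth=.03,nm=1,target=True,K=0):
    s=load()
    if drop:s['cmd']=s['cmd'][:-drop]
    if measure:
        ms=meas(nm)
        for m in ms: s['meas'].append([float(m[0]),float(m[1])]);print(round(m[0],2),np.round(m[1:3],4))
        c=s['cmd'][-1];s['cmd'].append([ms[-1][0]+.05,*c[1:]]);print('cmd-ee',np.round(np.array(c[1:4])-ms[-1][7],4),'dyaw',round(c[4]+np.pi/2-ms[-1][8][2],4))
    x,th,om,te,r=estimate(s);print('K,b',x[2:].round(3),'th,om',round(th,4),round(om,4),'res',r[-6:].round(4))
    c=s['cmd'][-1];te=c[0];cmd0=c[1:];n=ncall*nrow;psi0=cmd0[3];f=np.array([np.cos(psi0),np.sin(psi0)]);nn=np.array([-f[1],f[0]])
    d=TGT-(np.array(cmd0[:2])+XC*f);i=np.arange(1,n+1)
    along=[f*(d@f)*v for v in mj(i/(n-3))]
    yaw=list(psi0+(PSI-psi0)*mj(i/min(yrows,n-6)));z=list(cmd0[2]+(ZT-cmd0[2])*mj(i/20))
    k,sv,(t,tp,op,a)=plan(te,th,om,x[2],x[3],cmd0,ncall,d@nn if target else None,along,yaw,z,nrow=nrow,wth=wth)
    print('to go',d@f,d@nn,PSI-psi0,'pred th',tp[::20][:15].round(3),'max',abs(tp).max().round(3))
    ex=emit(k,cmd0,nrow,te);s['cmd']+=ex;save(s);print('end',np.round(ex[-1],4),'pred',tp[int(nrow*10)].round(3))
E
python3 -c "
from full import *
full(8,8,drop=6,measure=False,yrows=40)"
```

```text
K,b [ 8.773 -0.04 ] th,om 0.0009 -0.1191 res [-0.0012 -0.0003 -0.0033  0.0027 -0.006   0.0055]
to go -0.00179560441380262 -0.2771922209350496 0.08611127318851482 pred th [ 0.001  0.023  0.046  0.048  0.042  0.04   0.028  0.015  0.009  0.04
  0.027  0.007 -0.008  0.011  0.034] max 0.049
[{"dp":[0.09,0.0,0.0],"twist":-0.0},{"dp":[0.14,0.0,0.0],"twist":-0.0},{"dp":[0.13,0.0,0.0],"twist":-0.0},{"dp":[0.1,0.0,0.0],"twist":-0.01},{"dp":[0.07,0.0,-0.01],"twist":-0.01},{"dp":[0.03,0.0,0.0],"twist":-0.01},{"dp":[0.0,0.0,-0.01],"twist":-0.02},{"dp":[-0.01,0.0,-0.01],"twist":-0.02}]
end [15.15    0.4019  0.1685  0.053  -0.1048] pred 0.042
```

Emit:
{"name": "step_arm", "arguments": {"deltas": [{"dp": [0.09,0,0],"twist": 0},{"dp": [0.14,0,0],"twist": 0},{"dp": [0.13,0,0],"twist": 0},{"dp": [0.1,0,0],"twist": -0.01},{"dp": [0.07,0,-0.01],"twist": -0.01},{"dp": [0.03,0,0],"twist": -0.01}]}}

```text
time_s: 14.95
ee_pos: [0.4019, 0.1693, 0.0523]
eef_rot: [3.142, 0.0, 1.464]
force: [-0.8, -0.1, -8.0]
grip_width: 0.0295
grip_force: 60.0
```

```bash
python3 -c "
from full import *
full(9,7,drop=2,yrows=40)"
```

```text
14.95 [0.0457 0.0048]
15.0 [0.041  0.0039]
cmd-ee [ 0.     -0.0004 -0.    ] dyaw -0.0004
K,b [ 8.704 -0.049] th,om 0.0393 -0.0479 res [-0.0024  0.0035 -0.0077  0.0034 -0.0005  0.0012]
to go -0.002419741271305738 -0.2998810240048268 0.08401687808612175 pred th [ 0.039  0.03   0.026  0.022  0.038  0.026  0.009  0.002  0.036  0.021
 -0.    -0.008  0.034  0.018 -0.005] max 0.039
[{"dp":[-0.03,0.0,0.0],"twist":-0.0},{"dp":[-0.01,0.0,0.0],"twist":-0.0},{"dp":[-0.02,0.0,0.0],"twist":-0.0},{"dp":[-0.04,0.0,0.0],"twist":-0.01},{"dp":[-0.05,0.0,-0.01],"twist":-0.01},{"dp":[-0.05,0.0,0.0],"twist":-0.01},{"dp":[-0.03,0.0,-0.01],"twist":-0.02}]
end [15.75    0.4009  0.1598  0.053  -0.1041] pred 0.027
```

Emit:
{"name": "step_arm", "arguments": {"deltas": [{"dp": [-0.03,0,0],"twist": 0},{"dp": [-0.01,0,0],"twist": 0},{"dp": [-0.02,0,0],"twist": 0},{"dp": [-0.04,0,0],"twist": -0.01},{"dp": [-0.05,0,-0.01],"twist": -0.01},{"dp": [-0.05,0,0],"twist": -0.01},{"dp": [-0.03,0,-0.01],"twist": -0.02}]}}

```text
time_s: 15.75
ee_pos: [0.4009, 0.1596, 0.053]
eef_rot: [-3.142, 0.0, 1.467]
force: [0.0, 0.3, -7.6]
grip_width: 0.0298
grip_force: 60.0
```

```bash
python3 -c "
from full import *
full(8,8,yrows=36)"
```

```text
15.75 [0.0283 0.0045]
15.8 [0.0282 0.004 ]
cmd-ee [ 0.      0.0002 -0.0001] dyaw -0.0
K,b [ 8.664 -0.047] th,om 0.0363 0.1161 res [-0.0078  0.0033 -0.0001  0.0017 -0.0028  0.0024]
to go -0.0034419476234760042 -0.29115947947563414 0.08052621958213331 pred th [ 0.036  0.023  0.007 -0.004  0.01   0.028  0.01  -0.005 -0.009  0.029
  0.018 -0.    -0.012  0.005  0.026] max 0.037
[{"dp":[-0.09,0.0,0.0],"twist":-0.0},{"dp":[-0.12,0.0,0.0],"twist":-0.0},{"dp":[-0.13,0.0,0.0],"twist":-0.01},{"dp":[-0.13,0.0,0.0],"twist":-0.0},{"dp":[-0.14,0.0,-0.01],"twist":-0.01},{"dp":[-0.13,0.0,0.0],"twist":-0.02},{"dp":[-0.11,0.0,0.0],"twist":-0.02},{"dp":[-0.04,0.0,-0.01],"twist":-0.03}]
end [16.65    0.3973  0.1244  0.0538 -0.0978] pred 0.01
```

Emit:
{"name": "step_arm", "arguments": {"deltas": [{"dp": [-0.09,0,0],"twist": 0},{"dp": [-0.12,0,0],"twist": 0},{"dp": [-0.13,0,0],"twist": -0.01},{"dp": [-0.13,0,0],"twist": 0},{"dp": [-0.14,0,-0.01],"twist": -0.01},{"dp": [-0.13,0,0],"twist": -0.02},{"dp": [-0.11,0,0],"twist": -0.02},{"dp": [-0.04,0,-0.01],"twist": -0.03}]}}

```text
time_s: 16.65
ee_pos: [0.3972, 0.1239, 0.0538]
eef_rot: [-3.141, 0.0, 1.473]
force: [-0.1, 0.0, -7.5]
grip_width: 0.0295
grip_force: 60.0
```

```bash
python3 -c "
from full import *
full(5,10,yrows=30,wth=.05)"
```

```text
16.65 [0.0088 0.0044]
16.7 [0.0164 0.0036]
cmd-ee [ 0.      0.0004 -0.0001] dyaw 0.0001
K,b [ 8.629 -0.039] th,om 0.0271 0.1945 res [-0.0004  0.0013 -0.0016  0.0038 -0.0013  0.0008]
to go -0.0050841492770016365 -0.25641227544127526 0.07424303427495389 pred th [ 0.027  0.027  0.012 -0.003 -0.011  0.012  0.036  0.017 -0.003 -0.017
 -0.015  0.032  0.024  0.003 -0.015] max 0.038
[{"dp":[-0.08,0.0,0.0],"twist":-0.0},{"dp":[-0.12,0.0,0.0],"twist":-0.0},{"dp":[-0.15,0.0,0.0],"twist":-0.01},{"dp":[-0.16,0.0,0.0],"twist":-0.01},{"dp":[-0.17,0.0,0.0],"twist":-0.02},{"dp":[-0.18,0.0,0.0],"twist":-0.02},{"dp":[-0.17,0.0,-0.01],"twist":-0.03},{"dp":[-0.16,-0.01,0.0],"twist":-0.04},{"dp":[-0.12,0.0,0.0],"twist":-0.04},{"dp":[-0.05,0.0,-0.01],"twist":-0.05}]
end [17.75    0.3917  0.0702  0.0546 -0.0825] pred 0.012
```

Emit:
{"name": "step_arm", "arguments": {"deltas": [{"dp": [-0.08,0,0],"twist": 0},{"dp": [-0.12,0,0],"twist": 0},{"dp": [-0.15,0,0],"twist": -0.01},{"dp": [-0.16,0,0],"twist": -0.01},{"dp": [-0.17,0,0],"twist": -0.02},{"dp": [-0.18,0,0],"twist": -0.02},{"dp": [-0.17,0,-0.01],"twist": -0.03},{"dp": [-0.16,-0.01,0],"twist": -0.04},{"dp": [-0.12,0,0],"twist": -0.04},{"dp": [-0.05,0,-0.01],"twist": -0.05}]}}

```text
time_s: 17.75
ee_pos: [0.3917, 0.0698, 0.0546]
eef_rot: [-3.141, 0.0, 1.488]
force: [0.3, 0.0, -7.9]
grip_width: 0.0297
grip_force: 60.0
```

```bash
python3 -c "
from full import *
full(4,10,yrows=24,wth=.05)"
```

```text
17.75 [-0.0652  0.004 ]
17.8 [-0.0598  0.0038]
cmd-ee [-0.      0.0004 -0.0001] dyaw -0.0002
K,b [ 8.994 -0.053] th,om -0.0583 0.0333 res [-0.0016  0.0038 -0.0047 -0.0032  0.0015 -0.0008]
to go -0.007972694210361096 -0.20406210530736746 0.05888413685740386 pred th [-0.058  0.01   0.067  0.08   0.071  0.072  0.08   0.048  0.014 -0.014
 -0.015  0.057  0.037 -0.005 -0.042] max 0.087
[{"dp":[0.15,0.0,0.0],"twist":-0.0},{"dp":[0.24,0.0,0.0],"twist":-0.0},{"dp":[0.23,0.0,0.0],"twist":-0.01},{"dp":[0.18,0.0,0.0],"twist":-0.02},{"dp":[0.12,0.0,0.0],"twist":-0.02},{"dp":[0.06,-0.01,0.0],"twist":-0.04},{"dp":[0.0,0.0,0.0],"twist":-0.04},{"dp":[-0.03,0.0,0.0],"twist":-0.05},{"dp":[-0.05,-0.01,0.0],"twist":-0.05},{"dp":[-0.05,-0.01,-0.01],"twist":-0.06}]
end [18.85    0.3934  0.1042  0.055  -0.0622] pred 0.072
```

```bash
python3 -c "
from full import *
full(9,6,yrows=36,wth=.04,drop=10,measure=False)"
```

```text
K,b [ 8.994 -0.053] th,om -0.0583 0.0333 res [-0.0016  0.0038 -0.0047 -0.0032  0.0015 -0.0008]
to go -0.007972694210361096 -0.20406210530736746 0.05888413685740386 pred th [-0.058  0.009  0.061  0.058  0.046  0.032  0.023  0.043  0.025  0.002
  0.015  0.032  0.002 -0.011  0.035] max 0.067
[{"dp":[0.15,0.0,0.0],"twist":-0.0},{"dp":[0.24,0.0,0.0],"twist":-0.0},{"dp":[0.22,0.0,0.0],"twist":-0.0},{"dp":[0.17,0.0,0.0],"twist":-0.01},{"dp":[0.1,0.0,0.0],"twist":-0.01},{"dp":[0.01,0.0,0.0],"twist":-0.01}]
end [18.45    0.3947  0.1057  0.0546 -0.0804] pred 0.058
```

Emit:
{"name": "step_arm", "arguments": {"deltas": [{"dp": [0.15,0,0],"twist": 0},{"dp": [0.24,0,0],"twist": 0},{"dp": [0.22,0,0],"twist": 0},{"dp": [0.17,0,0],"twist": -0.01},{"dp": [0.1,0,0],"twist": -0.01},{"dp": [0.01,0,0],"twist": -0.01}]}}

```text
time_s: 18.45
ee_pos: [0.3946, 0.1064, 0.0546]
eef_rot: [-3.142, -0.0, 1.491]
force: [0.5, 0.4, -6.9]
grip_width: 0.0299
grip_force: 60.0
```

```bash
python3 -c "
from full import *
full(8,7,yrows=36,wth=.04)"
```

```text
18.45 [0.0986 0.0047]
18.5 [0.0933 0.0036]
cmd-ee [ 0.0001 -0.0003 -0.    ] dyaw -0.0007
K,b [ 8.519 -0.045] th,om 0.0967 0.0439 res [-0.0052 -0.0037  0.0036  0.0019 -0.0033  0.002 ]
to go -0.008471579523895743 -0.2399381024639118 0.056789741755010795 pred th [ 0.097  0.037 -0.016 -0.03   0.018  0.007 -0.014 -0.018  0.02   0.01
 -0.009 -0.013  0.02   0.011 -0.007] max 0.097
[{"dp":[-0.18,0.0,0.0],"twist":-0.0},{"dp":[-0.26,0.0,0.0],"twist":-0.0},{"dp":[-0.28,0.0,0.0],"twist":-0.0},{"dp":[-0.26,0.0,0.0],"twist":-0.01},{"dp":[-0.22,0.0,0.0],"twist":-0.01},{"dp":[-0.16,0.0,0.0],"twist":-0.01},{"dp":[-0.05,0.0,0.0],"twist":-0.01}]
end [19.25    0.3902  0.0495  0.0546 -0.0776] pred -0.009
```

```bash
cat > ident.py <<'E'
from mpc import *
import mpc
def ident(w=5):
    s=load();M=np.array(s['meas']);c=np.array(s['cmd']);st=[i for i in range(len(M)) if i==0 or M[i,0]-M[i-1,0]>.2]
    segs=[]
    for j in range(len(st)-2):
        a=st[j];b=st[j+3] if j+3<len(st) else len(M);t0=M[a,0]
        k=[[t0]+[float(np.interp(t0,c[:,0],c[:,q])) for q in range(1,5)]]+[r for r in s['cmd'] if t0<r[0]<=M[b-1,0]+.05]
        k.append([k[-1][0]+.2]+k[-1][1:]);segs.append((k,M[a:b]))
    def mk(xc):
        mpc.XC=xc;return [Cpath(k) for k,_ in segs]
    def res(p):
        K,Bb,C,b,xc,ly=p[:6];mpc.B=Bb;mpc.CD=C;g=mk(xc);r=[(K-8)/3,(Bb-5.9)/.6,(C-1.79)/.3,b/.1,(xc-.14)/.02,ly/.02]
        for i,((t,a),(_,m)) in enumerate(zip(g,segs)):
            th,_=sim(t+ly*0,a,p[6+2*i:8+2*i],K,b);r+=list((np.interp(m[:,0]+ly,t,th)-m[:,1])/.003)
        return np.array(r)
    p0=np.r_[8.7,5.9,1.79,-.04,.14,0,np.array([[m[0,1],0] for _,m in segs]).ravel()]
    f=least_squares(res,p0);cv=np.linalg.inv(f.jac.T@f.jac)
    print('K B C b XC lag',f.x[:6].round(3),np.sqrt(np.diag(cv))[:6].round(3),'rms',np.sqrt(np.mean(f.fun**2)),len(f.fun))
ident()
E
python3 ident.py
```

```text
K B C b XC lag [ 8.614e+00  5.867e+00  1.767e+00 -4.100e-02  1.360e-01  3.000e-03] [0.352 0.128 0.124 0.008 0.02  0.004] rms 0.9506294284331881 68
```

```bash
sed -i 's/(p\[2\]-8.75)\/.5,p\[3\]\/.04/(p[2]-8.6)\/.15,(p[3]+.041)\/.012/; s/win=4\./win=1.3/' mpc.py; python3 - <<'E'
from mpc import *
s=load();M=s['meas']
# hindcast: predict next measurement from each window
for w in (.9,1.3,2.,4.):
    out=[]
    st=[i for i in range(len(M)) if i==0 or M[i][0]-M[i-1][0]>.2]
    for j in range(5,len(st)-1):
        e=st[j+1];tn=M[e-1][0]
        q=dict(meas=M[:e],cmd=[r for r in s['cmd'] if r[0]<=tn+.051],t_free=s['t_free'])
        x,th,om,te,r=estimate(q,w);k=[r for r in s['cmd'] if te-.001<=r[0]<=M[e][0]+.06];k.append([k[-1][0]+.2]+k[-1][1:])
        t,a=Cpath(k);p=sim(t,a,(th,om),x[2],x[3])[0];out.append(np.interp(M[e][0],t,p)-M[e][1])
    print(w,np.round(out,3))
from full import *
full(8,7,yrows=36,wth=.04,drop=7,measure=False)
E
```

```text
0.9 [-0.012  0.    -0.003  0.005  0.078 -0.025]
1.3 [-0.009  0.    -0.003  0.005  0.077 -0.032]
2.0 [-0.009 -0.002 -0.003  0.006  0.078 -0.032]
4.0 [-0.004 -0.001 -0.002  0.002  0.074 -0.033]
K,b [ 8.594 -0.041] th,om 0.0975 0.0484 res [ 0.0001 -0.0001 -0.0029  0.0025]
to go -0.008471579523895743 -0.2399381024639118 0.056789741755010795 pred th [ 0.098  0.037 -0.018 -0.032  0.017  0.006 -0.015 -0.019  0.019  0.009
 -0.009 -0.013  0.02   0.01  -0.007] max 0.098
[{"dp":[-0.19,0.0,0.0],"twist":-0.0},{"dp":[-0.26,0.0,0.0],"twist":-0.0},{"dp":[-0.29,0.0,0.0],"twist":-0.0},{"dp":[-0.26,0.0,0.0],"twist":-0.01},{"dp":[-0.23,0.0,0.0],"twist":-0.01},{"dp":[-0.17,0.0,0.0],"twist":-0.01},{"dp":[-0.05,0.0,0.0],"twist":-0.01}]
end [19.25    0.39    0.0479  0.0546 -0.0776] pred -0.011
```

Emit:
{"name": "step_arm", "arguments": {"deltas": [{"dp": [-0.19,0,0],"twist": 0},{"dp": [-0.26,0,0],"twist": 0},{"dp": [-0.29,0,0],"twist": 0},{"dp": [-0.26,0,0],"twist": -0.01},{"dp": [-0.23,0,0],"twist": -0.01},{"dp": [-0.17,0,0],"twist": -0.01},{"dp": [-0.05,0,0],"twist": -0.01}]}}

```text
time_s: 19.25
ee_pos: [0.39, 0.0472, 0.0547]
eef_rot: [3.142, 0.0, 1.492]
force: [0.6, -0.2, -8.0]
grip_width: 0.0296
grip_force: 60.0
```

```bash
python3 -c "
from full import *
full(8,7,yrows=36,wth=.04)"
```

```text
19.25 [-0.0327  0.0045]
19.3 [-0.0272  0.0034]
cmd-ee [-0.      0.0005 -0.0001] dyaw 0.0006
K,b [ 8.607 -0.041] th,om -0.0138 0.2035 res [-0.0022  0.003  -0.0031  0.0026]
to go -0.009000264878673205 -0.18230464634106625 0.05399721495182004 pred th [-0.014  0.003  0.003  0.003  0.024  0.015  0.    -0.004  0.023  0.013
 -0.003 -0.007  0.022  0.012 -0.005] max 0.025
[{"dp":[-0.03,0.0,0.0],"twist":-0.0},{"dp":[-0.05,0.0,0.0],"twist":-0.0},{"dp":[-0.07,0.0,0.0],"twist":-0.0},{"dp":[-0.07,0.0,0.0],"twist":-0.01},{"dp":[-0.08,0.0,0.0],"twist":-0.01},{"dp":[-0.07,0.0,0.0],"twist":-0.01},{"dp":[-0.02,0.0,0.0],"twist":-0.01}]
end [20.05    0.3888  0.0324  0.0546 -0.0748] pred 0.011
```

Emit:
{"name": "step_arm", "arguments": {"deltas": [{"dp": [-0.03,0,0],"twist": 0},{"dp": [-0.05,0,0],"twist": 0},{"dp": [-0.07,0,0],"twist": 0},{"dp": [-0.07,0,0],"twist": -0.01},{"dp": [-0.08,0,0],"twist": -0.01},{"dp": [-0.07,0,0],"twist": -0.01},{"dp": [-0.02,0,0],"twist": -0.01}]}}

```text
time_s: 20.05
ee_pos: [0.3888, 0.0321, 0.0547]
eef_rot: [3.142, 0.0, 1.496]
force: [0.1, 0.3, -7.7]
grip_width: 0.0293
grip_force: 60.0
```

```bash
python3 -c "
from full import *
full(6,8,yrows=34,wth=.04)"
```

```text
20.05 [0.0037 0.0047]
20.1 [0.0095 0.0038]
cmd-ee [ 0.      0.0002 -0.    ] dyaw 0.0002
K,b [ 8.599 -0.04 ] th,om 0.015 0.1104 res [-0.0027  0.0037 -0.     -0.0002]
to go -0.009474121304460077 -0.16706979956781343 0.05120468814862929 pred th [ 0.015  0.017  0.01   0.002  0.013  0.026  0.011 -0.004 -0.006  0.025
  0.016 -0.001 -0.013  0.003  0.02 ] max 0.029
[{"dp":[-0.04,0.0,0.0],"twist":-0.0},{"dp":[-0.07,0.0,0.0],"twist":-0.0},{"dp":[-0.07,0.0,0.0],"twist":-0.0},{"dp":[-0.09,0.0,0.0],"twist":-0.01},{"dp":[-0.09,0.0,0.0],"twist":-0.01},{"dp":[-0.09,0.0,0.0],"twist":-0.01},{"dp":[-0.07,-0.01,0.0],"twist":-0.02},{"dp":[-0.03,0.0,0.0],"twist":-0.01}]
end [ 2.095e+01  3.868e-01  1.040e-02  5.460e-02 -7.060e-02] pred 0.013
```

Emit:
{"name": "step_arm", "arguments": {"deltas": [{"dp": [-0.04,0,0],"twist": 0},{"dp": [-0.07,0,0],"twist": 0},{"dp": [-0.07,0,0],"twist": 0},{"dp": [-0.09,0,0],"twist": -0.01},{"dp": [-0.09,0,0],"twist": -0.01},{"dp": [-0.09,0,0],"twist": -0.01},{"dp": [-0.07,-0.01,0],"twist": -0.02},{"dp": [-0.03,0,0],"twist": -0.01}]}}

```text
time_s: 20.95
ee_pos: [0.3867, 0.0102, 0.0546]
eef_rot: [-3.142, -0.0, 1.5]
force: [-0.0, -0.4, -7.8]
grip_width: 0.0297
grip_force: 60.0
```

```bash
python3 -c "
from full import *
full(5,8,yrows=30,wth=.04)"
```

```text
20.95 [-0.0011  0.0044]
21.0 [0.0033 0.0033]
cmd-ee [ 0.      0.0002 -0.    ] dyaw 0.0002
K,b [ 8.6   -0.041] th,om 0.0093 0.1079 res [ 0.      0.     -0.0005  0.0004]
to go -0.009700525284259852 -0.1456160527011569 0.04701589794384316 pred th [ 0.009  0.017  0.016  0.01   0.02   0.032  0.014 -0.003 -0.007  0.028
  0.016 -0.005 -0.018 -0.002  0.016] max 0.035
[{"dp":[-0.03,0.0,0.0],"twist":-0.0},{"dp":[-0.03,0.0,0.0],"twist":-0.0},{"dp":[-0.05,0.0,0.0],"twist":-0.01},{"dp":[-0.07,0.0,0.0],"twist":-0.0},{"dp":[-0.08,0.0,0.0],"twist":-0.01},{"dp":[-0.08,-0.01,0.0],"twist":-0.02},{"dp":[-0.07,0.0,0.0],"twist":-0.02},{"dp":[-0.04,-0.01,0.0],"twist":-0.02}]
end [ 2.185e+01  3.848e-01 -7.500e-03  5.460e-02 -6.500e-02] pred 0.02
```

Emit:
{"name": "step_arm", "arguments": {"deltas": [{"dp": [-0.03,0,0],"twist": 0},{"dp": [-0.03,0,0],"twist": 0},{"dp": [-0.05,0,0],"twist": -0.01},{"dp": [-0.07,0,0],"twist": 0},{"dp": [-0.08,0,0],"twist": -0.01},{"dp": [-0.08,-0.01,0],"twist": -0.02},{"dp": [-0.07,0,0],"twist": -0.02},{"dp": [-0.04,-0.01,0],"twist": -0.02}]}}

```text
time_s: 21.85
ee_pos: [0.3847, -0.0077, 0.0547]
eef_rot: [3.142, -0.0, 1.506]
force: [0.5, 0.1, -7.7]
grip_width: 0.0298
grip_force: 60.0
```

```bash
python3 -c "
from full import *
full(4,8,yrows=22,wth=.05)"
```

```text
21.85 [0.0153 0.0043]
21.9 [0.0214 0.0033]
cmd-ee [ 0.0001  0.0003 -0.    ] dyaw -0.0
K,b [ 8.601 -0.041] th,om 0.0289 0.1439 res [-0.0007  0.001  -0.0003  0.0002]
to go -0.00963847791669893 -0.12834392222386995 0.04143084433746165 pred th [ 0.029  0.023  0.005 -0.007  0.009  0.028  0.007 -0.014 -0.017  0.019
  0.008 -0.015 -0.03  -0.019 -0.007] max 0.031
[{"dp":[-0.08,0.0,0.0],"twist":-0.0},{"dp":[-0.11,0.0,0.0],"twist":-0.0},{"dp":[-0.14,0.0,0.0],"twist":-0.01},{"dp":[-0.14,-0.01,0.0],"twist":-0.02},{"dp":[-0.15,0.0,0.0],"twist":-0.02},{"dp":[-0.14,-0.01,0.0],"twist":-0.03},{"dp":[-0.11,0.0,0.0],"twist":-0.03},{"dp":[-0.04,-0.01,0.0],"twist":-0.04}]
end [22.75    0.3813 -0.0437  0.0546 -0.0546] pred 0.009
```

Emit:
{"name": "step_arm", "arguments": {"deltas": [{"dp": [-0.08,0,0],"twist": 0},{"dp": [-0.11,0,0],"twist": 0},{"dp": [-0.14,0,0],"twist": -0.01},{"dp": [-0.14,-0.01,0],"twist": -0.02},{"dp": [-0.15,0,0],"twist": -0.02},{"dp": [-0.14,-0.01,0],"twist": -0.03},{"dp": [-0.11,0,0],"twist": -0.03},{"dp": [-0.04,-0.01,0],"twist": -0.04}]}}

```text
time_s: 22.75
ee_pos: [0.3812, -0.0441, 0.0546]
eef_rot: [-3.142, 0.0, 1.516]
force: [0.2, 0.1, -7.9]
grip_width: 0.0295
grip_force: 60.0
```

```bash
python3 -c "
from full import *
full(4,7,yrows=16,wth=.05)"
```

```text
22.75 [0.0122 0.0042]
22.8 [0.0196 0.0032]
cmd-ee [ 0.0001  0.0004 -0.0001] dyaw 0.0001
K,b [ 8.601 -0.041] th,om 0.0314 0.2059 res [-0.0008  0.0012 -0.0016  0.0013]
to go -0.00948135541635553 -0.09331121878812919 0.030958868825495655 pred th [ 0.031  0.011 -0.023 -0.03   0.008  0.    -0.015 -0.018  0.006  0.
 -0.012 -0.015 -0.002 -0.005 -0.007] max 0.033
[{"dp":[-0.13,0.0,0.0],"twist":-0.0},{"dp":[-0.2,0.0,0.0],"twist":-0.01},{"dp":[-0.22,0.0,0.0],"twist":-0.01},{"dp":[-0.21,-0.01,0.0],"twist":-0.03},{"dp":[-0.18,0.0,0.0],"twist":-0.03},{"dp":[-0.14,-0.01,0.0],"twist":-0.04},{"dp":[-0.04,-0.01,0.0],"twist":-0.05}]
end [23.55    0.3777 -0.0884  0.0546 -0.0427] pred -0.014
```

Emit:
{"name": "step_arm", "arguments": {"deltas": [{"dp": [-0.13,0,0],"twist": 0},{"dp": [-0.2,0,0],"twist": -0.01},{"dp": [-0.22,0,0],"twist": -0.01},{"dp": [-0.21,-0.01,0],"twist": -0.03},{"dp": [-0.18,0,0],"twist": -0.03},{"dp": [-0.14,-0.01,0],"twist": -0.04},{"dp": [-0.04,-0.01,0],"twist": -0.05}]}}

```text
time_s: 23.55
ee_pos: [0.3776, -0.089, 0.0546]
eef_rot: [-3.142, 0.0, 1.528]
force: [0.4, 0.4, -8.0]
grip_width: 0.0298
grip_force: 60.0
```

```bash
python3 -c "
from full import *
full(4,7,yrows=12,wth=.03)"
```

```text
23.55 [-0.0111  0.0043]
23.6 [-0.0081  0.0031]
cmd-ee [ 0.0001  0.0004 -0.    ] dyaw 0.0001
K,b [ 8.603 -0.041] th,om 0.0055 0.1944 res [-0.0019  0.0027 -0.0041  0.0035]
to go -0.0089539900375748 -0.05006404765429648 0.019090629911934064 pred th [ 0.006 -0.001 -0.018 -0.022  0.002 -0.002 -0.008 -0.009  0.003  0.001
 -0.002 -0.002  0.003  0.002  0.   ] max 0.023
[{"dp":[-0.09,0.0,0.0],"twist":-0.0},{"dp":[-0.13,0.0,0.0],"twist":-0.01},{"dp":[-0.14,0.0,0.0],"twist":-0.02},{"dp":[-0.14,-0.01,0.0],"twist":-0.03},{"dp":[-0.12,0.0,0.0],"twist":-0.03},{"dp":[-0.08,-0.01,0.0],"twist":-0.05},{"dp":[-0.04,-0.01,0.0],"twist":-0.04}]
end [24.35    0.3753 -0.1179  0.0546 -0.0301] pred -0.011
```

Emit:
{"name": "step_arm", "arguments": {"deltas": [{"dp": [-0.09,0,0],"twist": 0},{"dp": [-0.13,0,0],"twist": -0.01},{"dp": [-0.14,0,0],"twist": -0.02},{"dp": [-0.14,-0.01,0],"twist": -0.03},{"dp": [-0.12,0,0],"twist": -0.03},{"dp": [-0.08,-0.01,0],"twist": -0.05},{"dp": [-0.04,-0.01,0],"twist": -0.04}]}}

```text
time_s: 24.35
ee_pos: [0.3753, -0.1182, 0.0546]
eef_rot: [-3.142, -0.0, 1.541]
force: [0.8, -0.3, -8.0]
grip_width: 0.0296
grip_force: 60.0
```

```bash
python3 -c "
from full import *
full(4,7,yrows=8,wth=.03)"
```

```text
24.35 [-0.0128  0.0045]
24.4 [-0.012   0.0031]
cmd-ee [ 0.0001  0.0003 -0.    ] dyaw -0.0001
K,b [ 8.601 -0.04 ] th,om -0.0039 0.1109 res [-0.0036  0.005  -0.0029  0.0023]
to go -0.00809300535367074 -0.022116277272078343 0.006524259297574785 pred th [-0.004 -0.    -0.005 -0.006  0.004  0.002 -0.001 -0.001  0.004  0.003
  0.002  0.001  0.004  0.003  0.002] max 0.006
[{"dp":[-0.03,0.0,0.0],"twist":-0.0},{"dp":[-0.05,0.0,0.0],"twist":-0.01},{"dp":[-0.06,0.0,0.0],"twist":-0.02},{"dp":[-0.05,-0.01,0.0],"twist":-0.02},{"dp":[-0.05,0.0,0.0],"twist":-0.02},{"dp":[-0.04,-0.01,0.0],"twist":-0.01},{"dp":[-0.01,-0.01,0.0],"twist":-0.01}]
end [ 2.515e+01  3.738e-01 -1.295e-01  5.460e-02 -2.380e-02] pred -0.001
```

Emit:
{"name": "step_arm", "arguments": {"deltas": [{"dp": [-0.03,0,0],"twist": 0},{"dp": [-0.05,0,0],"twist": -0.01},{"dp": [-0.06,0,0],"twist": -0.02},{"dp": [-0.05,-0.01,0],"twist": -0.02},{"dp": [-0.05,0,0],"twist": -0.02},{"dp": [-0.04,-0.01,0],"twist": -0.01},{"dp": [-0.01,-0.01,0],"twist": -0.01}]}}

```text
time_s: 25.15
ee_pos: [0.3738, -0.1296, 0.0546]
eef_rot: [3.142, 0.0, 1.547]
force: [0.1, -0.7, -6.6]
grip_width: 0.0298
grip_force: 60.0
```

```bash
python3 -c "
from full import *
full(5,6,yrows=6,wth=.02,target=False)"
```

```text
25.15 [0.0006 0.0044]
25.2 [0.0031 0.0032]
cmd-ee [ 0.0001  0.0001 -0.    ] dyaw 0.0
K,b [ 8.6  -0.04] th,om 0.0062 0.0567 res [-0.0026  0.0035 -0.0004  0.0002]
to go -0.006984586840180169 -0.011347272219954305 0.00024107399039558983 pred th [ 0.006  0.002 -0.003 -0.     0.004  0.001 -0.     0.004  0.003  0.002
  0.003  0.004  0.003  0.003  0.004] max 0.007
[{"dp":[-0.03,0.0,0.0],"twist":-0.0},{"dp":[-0.05,0.0,0.0],"twist":-0.0},{"dp":[-0.04,0.0,0.0],"twist":-0.0},{"dp":[-0.04,0.0,0.0],"twist":-0.0},{"dp":[-0.03,-0.01,0.0],"twist":-0.0},{"dp":[-0.01,0.0,0.0],"twist":-0.0}]
end [ 2.585e+01  3.732e-01 -1.375e-01  5.460e-02 -2.380e-02] pred -0.0
```

Emit:
{"name": "step_arm", "arguments": {"deltas": [{"dp": [-0.03,0,0],"twist": 0},{"dp": [-0.05,0,0],"twist": 0},{"dp": [-0.04,0,0],"twist": 0},{"dp": [-0.04,0,0],"twist": 0},{"dp": [-0.03,-0.01,0],"twist": 0},{"dp": [-0.01,0,0],"twist": 0}]}}

```text
time_s: 25.85
ee_pos: [0.3732, -0.1376, 0.0546]
eef_rot: [-3.142, -0.0, 1.547]
force: [-0.1, -0.1, -7.1]
grip_width: 0.0298
grip_force: 60.0
```

```bash
python3 -c "
from full import *
full(5,8,yrows=6,wth=.02,target=False)"
```

```text
25.85 [0.017  0.0044]
25.9 [0.0192 0.0031]
cmd-ee [ 0.      0.0001 -0.    ] dyaw 0.0001
K,b [ 8.6   -0.041] th,om 0.0245 0.0882 res [-0.0009  0.0013 -0.0011  0.0009]
to go -0.0065845868401803115 -0.0033472722199543213 0.00024107399039558983 pred th [ 0.024  0.005 -0.008 -0.012 -0.004  0.004 -0.001 -0.004 -0.004  0.005
  0.002  0.    -0.001  0.002  0.004] max 0.025
[{"dp":[-0.09,0.0,0.0],"twist":-0.0},{"dp":[-0.11,0.0,0.0],"twist":-0.0},{"dp":[-0.11,0.0,0.0],"twist":-0.0},{"dp":[-0.09,0.0,0.0],"twist":-0.0},{"dp":[-0.08,0.0,0.0],"twist":-0.0},{"dp":[-0.08,-0.01,0.0],"twist":-0.0},{"dp":[-0.05,0.0,0.0],"twist":-0.0},{"dp":[-0.02,0.0,0.0],"twist":-0.0}]
end [ 2.675e+01  3.722e-01 -1.627e-01  5.460e-02 -2.380e-02] pred -0.004
```

Emit:
{"name": "step_arm", "arguments": {"deltas": [{"dp": [-0.09,0,0],"twist": 0},{"dp": [-0.11,0,0],"twist": 0},{"dp": [-0.11,0,0],"twist": 0},{"dp": [-0.09,0,0],"twist": 0},{"dp": [-0.08,0,0],"twist": 0},{"dp": [-0.08,-0.01,0],"twist": 0},{"dp": [-0.05,0,0],"twist": 0},{"dp": [-0.02,0,0],"twist": 0}]}}

```text
time_s: 26.75
ee_pos: [0.3722, -0.1628, 0.0546]
eef_rot: [-3.142, -0.0, 1.547]
force: [-0.2, -0.2, -7.9]
grip_width: 0.0298
grip_force: 60.0
```

```bash
python3 -c "
from full import *
full(6,7,yrows=6,wth=.02,target=True)"
```

```text
26.75 [-0.0021  0.0046]
26.8 [-0.0037  0.0029]
cmd-ee [ 0.      0.0001 -0.    ] dyaw 0.0001
K,b [ 8.601 -0.041] th,om 0.0039 0.0894 res [-0.0012  0.0017 -0.0034  0.0029]
to go -0.006184586840180237 0.02185272778004569 0.00024107399039558983 pred th [ 0.004 -0.004 -0.014 -0.013 -0.006 -0.006 -0.004 -0.001 -0.005 -0.001
  0.003  0.007 -0.003  0.002  0.008] max 0.015
[{"dp":[-0.05,0.0,0.0],"twist":-0.0},{"dp":[-0.08,0.0,0.0],"twist":-0.0},{"dp":[-0.07,0.0,0.0],"twist":-0.0},{"dp":[-0.05,0.0,0.0],"twist":-0.0},{"dp":[-0.05,0.0,0.0],"twist":-0.0},{"dp":[-0.02,0.0,0.0],"twist":-0.0},{"dp":[-0.01,-0.01,0.0],"twist":-0.0}]
end [ 2.755e+01  3.715e-01 -1.758e-01  5.460e-02 -2.380e-02] pred -0.01
```

Emit:
{"name": "step_arm", "arguments": {"deltas": [{"dp": [-0.05,0,0],"twist": 0},{"dp": [-0.08,0,0],"twist": 0},{"dp": [-0.07,0,0],"twist": 0},{"dp": [-0.05,0,0],"twist": 0},{"dp": [-0.05,0,0],"twist": 0},{"dp": [-0.02,0,0],"twist": 0},{"dp": [-0.01,-0.01,0],"twist": 0}]}}

```text
time_s: 27.55
ee_pos: [0.3715, -0.1759, 0.0546]
eef_rot: [3.142, 0.0, 1.547]
force: [0.6, 0.0, -7.3]
grip_width: 0.0295
grip_force: 60.0
```

```bash
python3 -c "
from full import *
full(6,7,yrows=6,wth=.02,target=True)"
```

```text
27.55 [-0.0055  0.0041]
27.6 [-0.0055  0.003 ]
cmd-ee [ 0.0001 -0.     -0.    ] dyaw 0.0001
K,b [ 8.6  -0.04] th,om -0.0024 0.0388 res [-0.0031  0.0042 -0.0013  0.001 ]
to go -0.0057845868401802635 0.03505272778004566 0.00024107399039558983 pred th [-0.002 -0.003 -0.005 -0.004 -0.004 -0.002  0.001  0.004 -0.003  0.001
  0.005  0.008 -0.001  0.003  0.009] max 0.014
[{"dp":[-0.01,0.0,0.0],"twist":-0.0},{"dp":[-0.02,0.0,0.0],"twist":-0.0},{"dp":[-0.02,0.0,0.0],"twist":-0.0},{"dp":[-0.01,0.0,0.0],"twist":-0.0},{"dp":[0.0,0.0,0.0],"twist":-0.0},{"dp":[0.0,0.0,0.0],"twist":-0.0},{"dp":[0.0,-0.01,0.0],"twist":-0.0}]
end [ 2.835e+01  3.710e-01 -1.782e-01  5.460e-02 -2.380e-02] pred -0.003
```

Emit:
{"name": "step_arm", "arguments": {"deltas": [{"dp": [-0.01,0,0],"twist": 0},{"dp": [-0.02,0,0],"twist": 0},{"dp": [-0.02,0,0],"twist": 0},{"dp": [-0.01,0,0],"twist": 0},{"dp": [0,0,0],"twist": 0},{"dp": [0,0,0],"twist": 0},{"dp": [0,-0.01,0],"twist": 0}]}}

```text
time_s: 28.35
ee_pos: [0.3711, -0.1782, 0.0547]
eef_rot: [3.142, 0.0, 1.547]
force: [-0.2, 0.9, -8.4]
grip_width: 0.0297
grip_force: 60.0
```

```bash
python3 -c "
from full import *
full(4,8,yrows=6,wth=.03,target=True)"
```

```text
28.35 [0.0168 0.0042]
28.4 [0.0198 0.003 ]
cmd-ee [ 0.     -0.0001 -0.    ] dyaw -0.0001
K,b [ 8.6  -0.04] th,om 0.0215 0.0451 res [-0.0016  0.0021  0.0004 -0.0005]
to go -0.00538458684018024 0.03745272778004567 0.00024107399039558983 pred th [ 0.021 -0.006 -0.027 -0.028 -0.023 -0.02  -0.01   0.002  0.008 -0.012
 -0.     0.015  0.027  0.021  0.014] max 0.029
[{"dp":[-0.08,0.0,0.0],"twist":-0.0},{"dp":[-0.12,0.0,0.0],"twist":-0.0},{"dp":[-0.11,0.0,0.0],"twist":-0.0},{"dp":[-0.09,0.0,0.0],"twist":-0.0},{"dp":[-0.05,-0.01,0.0],"twist":-0.0},{"dp":[-0.02,0.0,0.0],"twist":-0.0},{"dp":[-0.01,0.0,0.0],"twist":-0.0},{"dp":[0.01,-0.01,0.0],"twist":-0.0}]
end [ 2.925e+01  3.698e-01 -1.970e-01  5.460e-02 -2.380e-02] pred -0.023
```

```bash
sed -i 's/(p\[3\]+.041)\/.012/(p[3]+.02)\/.02/; s/win=1.3/win=3.0/' mpc.py; python3 -c "
from full import *
full(4,8,yrows=6,wth=.03,target=True,drop=8,measure=False)"
```

```text
K,b [ 8.601 -0.012] th,om 0.0218 0.052 res [-0.0038  0.0028 -0.0001  0.0027  0.0001 -0.0005]
to go -0.00538458684018024 0.03745272778004567 0.00024107399039558983 pred th [ 0.022 -0.009 -0.033 -0.035 -0.029 -0.025 -0.014 -0.003  0.004 -0.016
 -0.004  0.012  0.024  0.018  0.01 ] max 0.036
[{"dp":[-0.09,0.0,0.0],"twist":-0.0},{"dp":[-0.14,0.0,0.0],"twist":-0.0},{"dp":[-0.13,0.0,0.0],"twist":-0.0},{"dp":[-0.09,0.0,0.0],"twist":-0.0},{"dp":[-0.07,-0.01,0.0],"twist":-0.0},{"dp":[-0.03,0.0,0.0],"twist":-0.0},{"dp":[-0.01,0.0,0.0],"twist":-0.0},{"dp":[0.0,-0.01,0.0],"twist":-0.0}]
end [ 2.925e+01  3.697e-01 -2.006e-01  5.460e-02 -2.380e-02] pred -0.029
```

Emit:
{"name": "step_arm", "arguments": {"deltas": [{"dp": [-0.09,0,0],"twist": 0},{"dp": [-0.14,0,0],"twist": 0},{"dp": [-0.13,0,0],"twist": 0},{"dp": [-0.09,0,0],"twist": 0},{"dp": [-0.07,-0.01,0],"twist": 0},{"dp": [-0.03,0,0],"twist": 0},{"dp": [-0.01,0,0],"twist": 0},{"dp": [0,-0.01,0],"twist": 0}]}}

```text
time_s: 29.25
ee_pos: [0.3697, -0.2005, 0.0546]
eef_rot: [-3.142, -0.0, 1.547]
force: [-0.2, -0.6, -6.6]
grip_width: 0.0295
grip_force: 60.0
```

```bash
python3 -c "
from full import *
full(4,8,yrows=6,wth=.03,target=True)"
```

```text
29.25 [-0.0546  0.0041]
29.3 [-0.0591  0.003 ]
cmd-ee [ 0.0001 -0.0001 -0.    ] dyaw -0.0001
K,b [ 8.601 -0.015] th,om -0.062 -0.0841 res [ 0.      0.0027 -0.001  -0.0017 -0.0008  0.001 ]
to go -0.004584586840180258 0.05985272778004571 0.00024107399039558983 pred th [-0.062 -0.008  0.035  0.048  0.031  0.014  0.018  0.019  0.016  0.01
  0.008  0.005  0.002  0.002  0.002] max 0.062
[{"dp":[0.17,0.0,0.0],"twist":-0.0},{"dp":[0.25,0.0,0.0],"twist":-0.0},{"dp":[0.25,0.0,0.0],"twist":-0.0},{"dp":[0.21,0.0,0.0],"twist":-0.0},{"dp":[0.17,0.0,0.0],"twist":-0.0},{"dp":[0.14,-0.01,0.0],"twist":-0.0},{"dp":[0.1,0.0,0.0],"twist":-0.0},{"dp":[0.02,-0.01,0.0],"twist":-0.0}]
end [ 3.015e+01  3.701e-01 -1.482e-01  5.460e-02 -2.380e-02] pred 0.031
```

Emit:
{"name": "step_arm", "arguments": {"deltas": [{"dp": [0.17,0,0],"twist": 0},{"dp": [0.25,0,0],"twist": 0},{"dp": [0.25,0,0],"twist": 0},{"dp": [0.21,0,0],"twist": 0},{"dp": [0.17,0,0],"twist": 0},{"dp": [0.14,-0.01,0],"twist": 0},{"dp": [0.1,0,0],"twist": 0},{"dp": [0.02,-0.01,0],"twist": 0}]}}

```text
time_s: 30.15
ee_pos: [0.3702, -0.1478, 0.0547]
eef_rot: [-3.142, -0.0, 1.547]
force: [0.0, 0.6, -7.6]
grip_width: 0.0296
grip_force: 60.0
```

```bash
python3 -c "
from full import *
full(4,7,yrows=6,wth=.03,target=True)"
```

```text
30.15 [0.0627 0.0042]
30.2 [0.0549 0.003 ]
cmd-ee [ 0.     -0.0002 -0.0001] dyaw -0.0002
K,b [ 8.594 -0.021] th,om 0.0525 -0.063 res [-0.0004 -0.0011 -0.0003  0.0014 -0.0017  0.0014]
to go -0.0037845868401802513 0.007452727780045691 0.00024107399039558983 pred th [ 0.052  0.005 -0.024 -0.027 -0.019 -0.013 -0.005  0.001 -0.009  0.
  0.012  0.018  0.007  0.014  0.016] max 0.052
[{"dp":[-0.1,0.0,0.0],"twist":-0.0},{"dp":[-0.14,0.0,0.0],"twist":-0.0},{"dp":[-0.12,0.0,0.0],"twist":-0.0},{"dp":[-0.1,0.0,0.0],"twist":-0.0},{"dp":[-0.05,-0.01,0.0],"twist":-0.0},{"dp":[-0.03,0.0,0.0],"twist":-0.0},{"dp":[-0.01,0.0,0.0],"twist":-0.0}]
end [ 3.095e+01  3.692e-01 -1.702e-01  5.460e-02 -2.380e-02] pred -0.022
```

Emit:
{"name": "step_arm", "arguments": {"deltas": [{"dp": [-0.1,0,0],"twist": 0},{"dp": [-0.14,0,0],"twist": 0},{"dp": [-0.12,0,0],"twist": 0},{"dp": [-0.1,0,0],"twist": 0},{"dp": [-0.05,-0.01,0],"twist": 0},{"dp": [-0.03,0,0],"twist": 0},{"dp": [-0.01,0,0],"twist": 0}]}}

```text
time_s: 30.95
ee_pos: [0.3692, -0.1702, 0.0546]
eef_rot: [-3.142, -0.0, 1.547]
force: [0.6, 0.4, -8.0]
grip_width: 0.0296
grip_force: 60.0
```

```bash
python3 -c "
from full import *
full(4,7,yrows=6,wth=.02,target=True)"
```

```text
30.95 [-0.0186  0.0046]
31.0 [-0.0244  0.003 ]
cmd-ee [ 0. -0. -0.] dyaw 0.0
K,b [ 8.626 -0.011] th,om -0.0197 0.0225 res [-0.001   0.0008 -0.0002  0.0032 -0.0042  0.0033]
to go -0.0033845868401802554 0.029452727780045682 0.00024107399039558983 pred th [-0.02  -0.006 -0.001  0.002 -0.005 -0.001  0.004  0.006 -0.002  0.003
  0.007  0.01   0.004  0.008  0.009] max 0.02
[{"dp":[0.04,0.0,0.0],"twist":-0.0},{"dp":[0.03,0.0,0.0],"twist":-0.0},{"dp":[0.03,0.0,0.0],"twist":-0.0},{"dp":[0.03,0.0,0.0],"twist":-0.0},{"dp":[0.03,0.0,0.0],"twist":-0.0},{"dp":[0.03,-0.01,0.0],"twist":-0.0},{"dp":[0.01,0.0,0.0],"twist":-0.0}]
end [ 3.175e+01  3.690e-01 -1.622e-01  5.460e-02 -2.380e-02] pred -0.001
```

Steady and drifting gently back to the bay axis; continue.

Emit:
{"name": "step_arm", "arguments": {"deltas": [{"dp": [0.04,0,0],"twist": 0},{"dp": [0.03,0,0],"twist": 0},{"dp": [0.03,0,0],"twist": 0},{"dp": [0.03,0,0],"twist": 0},{"dp": [0.03,0,0],"twist": 0},{"dp": [0.03,-0.01,0],"twist": 0},{"dp": [0.01,0,0],"twist": 0}]}}

```text
time_s: 31.75
ee_pos: [0.369, -0.162, 0.0546]
eef_rot: [-3.142, -0.0, 1.547]
force: [-0.2, -0.1, -7.9]
grip_width: 0.0293
grip_force: 60.0
```

```bash
python3 -c "
from full import *
full(4,7,yrows=6,wth=.02,target=True)"
```

```text
31.75 [0.0039 0.0045]
31.8 [-0.0047  0.0031]
cmd-ee [ 0.     -0.0002 -0.0001] dyaw -0.0001
K,b [ 8.631 -0.014] th,om -0.0039 -0.0458 res [ 0.      0.0034 -0.0047  0.0027 -0.0033  0.0031]
to go -0.0029845868401801286 0.02145272778004568 0.00024107399039558983 pred th [-0.004  0.001  0.006  0.008 -0.     0.003  0.006  0.007  0.001  0.003
  0.005  0.006  0.003  0.005  0.005] max 0.008
[{"dp":[0.03,0.0,0.0],"twist":-0.0},{"dp":[0.04,0.0,0.0],"twist":-0.0},{"dp":[0.05,0.0,0.0],"twist":-0.0},{"dp":[0.04,0.0,0.0],"twist":-0.0},{"dp":[0.03,0.0,0.0],"twist":-0.0},{"dp":[0.03,-0.01,0.0],"twist":-0.0},{"dp":[0.01,0.0,0.0],"twist":-0.0}]
end [ 3.255e+01  3.688e-01 -1.530e-01  5.460e-02 -2.380e-02] pred 0.005
```

Emit:
{"name": "step_arm", "arguments": {"deltas": [{"dp": [0.03,0,0],"twist": 0},{"dp": [0.04,0,0],"twist": 0},{"dp": [0.05,0,0],"twist": 0},{"dp": [0.04,0,0],"twist": 0},{"dp": [0.03,0,0],"twist": 0},{"dp": [0.03,-0.01,0],"twist": 0},{"dp": [0.01,0,0],"twist": 0}]}}

```text
time_s: 32.55
ee_pos: [0.3688, -0.1528, 0.0546]
eef_rot: [-3.142, -0.0, 1.547]
force: [-1.5, 0.2, -7.4]
grip_width: 0.03
grip_force: 60.0
```

```bash
python3 -c "
from full import *
full(3,8,yrows=6,wth=.02,target=True)"
```

```text
32.55 [0.02   0.0042]
32.6 [0.0153 0.003 ]
cmd-ee [ 0.     -0.0002 -0.0001] dyaw -0.0001
K,b [ 8.608 -0.014] th,om 0.0161 -0.0111 res [-0.0045  0.0029 -0.0017  0.0049 -0.0023  0.0015]
to go -0.002584586840180045 0.012252727780045698 0.00024107399039558983 pred th [ 0.016 -0.005 -0.015 -0.012 -0.009 -0.009 -0.002  0.004  0.009  0.001
  0.009  0.014  0.01   0.001] max 0.016
[{"dp":[-0.04,0.0,0.0],"twist":-0.0},{"dp":[-0.07,0.0,0.0],"twist":-0.0},{"dp":[-0.06,0.0,0.0],"twist":-0.0},{"dp":[-0.02,0.0,0.0],"twist":-0.0},{"dp":[-0.01,-0.01,0.0],"twist":-0.0},{"dp":[0.0,0.0,0.0],"twist":-0.0},{"dp":[0.01,0.0,0.0],"twist":-0.0},{"dp":[0.01,-0.01,0.0],"twist":-0.0}]
end [ 3.345e+01  3.679e-01 -1.602e-01  5.460e-02 -2.380e-02] pred -0.009
```

Emit:
{"name": "step_arm", "arguments": {"deltas": [{"dp": [-0.04,0,0],"twist": 0},{"dp": [-0.07,0,0],"twist": 0},{"dp": [-0.06,0,0],"twist": 0},{"dp": [-0.02,0,0],"twist": 0},{"dp": [-0.01,-0.01,0],"twist": 0},{"dp": [0,0,0],"twist": 0},{"dp": [0.01,0,0],"twist": 0},{"dp": [0.01,-0.01,0],"twist": 0}]}}

```text
time_s: 33.45
ee_pos: [0.3679, -0.1601, 0.0547]
eef_rot: [3.142, 0.0, 1.547]
force: [0.4, -0.5, -7.0]
grip_width: 0.0296
grip_force: 60.0
```

```bash
cat > ins.py <<'E'
from full import *
import full as F
def ins(ncall,nrow,fwd_frac_rows,z,measure=True,drop=0):
    """plan towards home C with forward motion finishing after fwd rows"""
    F.TGT=np.array([.6265,-.1468]);F.ZT=z
    old=F.mj
    F.mj=lambda x:old(x)
    F.full(ncall,nrow,yrows=6,wth=.03,target=True,measure=measure,drop=drop)
E
python3 -c "
from ins import *
ins(3,10,0,.038)
s=load();print(np.round([r[1:4] for r in s['cmd'][-10:]],4))"
```

```text
33.45 [0.0009 0.0044]
33.5 [-0.0038  0.003 ]
cmd-ee [ 0.0001 -0.0002 -0.    ] dyaw -0.0001
K,b [ 8.603e+00 -3.000e-03] th,om -0.0017 -0.0015 res [-0.0025  0.0041 -0.0013  0.0028 -0.0027  0.0022]
to go 0.11824805965008697 0.01951418136062919 0.00024107399039558983 pred th [-0.002 -0.004 -0.006 -0.005 -0.002 -0.004 -0.006 -0.002  0.002  0.005
  0.007 -0.     0.003  0.007  0.008] max 0.008
[{"dp":[0.0,0.0,0.0],"twist":-0.0},{"dp":[-0.01,0.01,0.0],"twist":-0.0},{"dp":[-0.01,0.02,0.01],"twist":-0.0},{"dp":[0.0,0.05,0.01],"twist":-0.0},{"dp":[0.01,0.06,0.02],"twist":-0.0},{"dp":[0.01,0.09,0.03],"twist":-0.0},{"dp":[0.02,0.11,0.03],"twist":-0.0},{"dp":[0.02,0.13,0.03],"twist":-0.0},{"dp":[0.02,0.15,0.04],"twist":-0.0},{"dp":[0.0,0.17,0.04],"twist":-0.0}]
end [ 3.455e+01  3.995e-01 -1.585e-01  4.620e-02 -2.380e-02] pred -0.004
[[ 0.3679 -0.1602  0.0546]
 [ 0.3683 -0.1606  0.0546]
 [ 0.369  -0.161   0.0542]
 [ 0.371  -0.161   0.0538]
 [ 0.3734 -0.1607  0.053 ]
 [ 0.3771 -0.1604  0.0518]
 [ 0.3815 -0.1597  0.0506]
 [ 0.3867 -0.159   0.0494]
 [ 0.3927 -0.1583  0.0478]
 [ 0.3995 -0.1585  0.0462]]
```

Emit:
{"name": "step_arm", "arguments": {"deltas": [{"dp": [0,0,0],"twist": 0},{"dp": [-0.01,0.01,0],"twist": 0},{"dp": [-0.01,0.02,0.01],"twist": 0},{"dp": [0,0.05,0.01],"twist": 0},{"dp": [0.01,0.06,0.02],"twist": 0},{"dp": [0.01,0.09,0.03],"twist": 0},{"dp": [0.02,0.11,0.03],"twist": 0},{"dp": [0.02,0.13,0.03],"twist": 0},{"dp": [0.02,0.15,0.04],"twist": 0},{"dp": [0,0.17,0.04],"twist": 0}]}}

```text
time_s: 34.55
ee_pos: [0.4, -0.1583, 0.0461]
eef_rot: [-3.141, -0.0, 1.547]
force: [-0.6, -0.0, -7.0]
grip_width: 0.0296
grip_force: 60.0
```

```bash
python3 -c "
from ins import *
ins(2,10,0,.038)
s=load();print(np.round([r[1:4] for r in s['cmd'][-10:]],4))"
```

```text
34.55 [-0.0182  0.0042]
34.6 [-0.0289  0.0031]
cmd-ee [-0.0013 -0.      0.0002] dyaw -0.0002
K,b [ 8.61  -0.012] th,om -0.0297 -0.0842 res [-0.0006  0.0036 -0.0033  0.0015 -0.0035  0.0032]
to go 0.086648059650087 0.017114181360629203 0.00024107399039558983 pred th [-0.03   0.009  0.04   0.041  0.03   0.02   0.014  0.    -0.011 -0.014
 -0.004 -0.   ] max 0.043
[{"dp":[0.12,0.0,0.0],"twist":-0.0},{"dp":[0.19,0.03,0.0],"twist":-0.0},{"dp":[0.18,0.06,0.01],"twist":-0.0},{"dp":[0.13,0.1,0.0],"twist":-0.0},{"dp":[0.1,0.15,0.01],"twist":-0.0},{"dp":[0.06,0.18,0.01],"twist":-0.0},{"dp":[0.03,0.21,0.02],"twist":-0.0},{"dp":[0.01,0.23,0.02],"twist":-0.0},{"dp":[-0.01,0.24,0.01],"twist":-0.0},{"dp":[-0.01,0.23,0.02],"twist":-0.0}]
end [ 3.565e+01  4.575e-01 -1.279e-01  4.220e-02 -2.380e-02] pred 0.02
[[ 0.3996 -0.1537  0.0462]
 [ 0.401  -0.1461  0.0462]
 [ 0.4036 -0.139   0.0458]
 [ 0.4077 -0.1339  0.0458]
 [ 0.4138 -0.13    0.0454]
 [ 0.421  -0.1278  0.045 ]
 [ 0.4295 -0.1268  0.0442]
 [ 0.4387 -0.1266  0.0434]
 [ 0.4483 -0.1273  0.043 ]
 [ 0.4575 -0.1279  0.0422]]
```

Emit:
{"name": "step_arm", "arguments": {"deltas": [{"dp": [0.12,0,0],"twist": 0},{"dp": [0.19,0.03,0],"twist": 0},{"dp": [0.18,0.06,0.01],"twist": 0},{"dp": [0.13,0.1,0],"twist": 0},{"dp": [0.1,0.15,0.01],"twist": 0},{"dp": [0.06,0.18,0.01],"twist": 0},{"dp": [0.02,0.16,0.02],"twist": 0}]}}

```text
time_s: 35.35
ee_pos: [0.4283, -0.1269, 0.0443]
eef_rot: [3.141, 0.0, 1.547]
force: [0.3, 0.1, -7.4]
grip_width: 0.0299
grip_force: 60.0
```

```bash
python3 -c "
from ins import *
s=load();s['cmd']=s['cmd'][:-3];c=s['cmd'][-2];r=s['cmd'][-1];f=np.array([np.cos(c[4]),np.sin(c[4])]);n=np.array([-f[1],f[0]])
p=np.array(c[1:3])+.04*(.02*n+.16*f);r[1:3]=p.tolist();save(s);print(r)
ins(2,9,0,.038)
s=load();print(np.round([r[1:4] for r in s['cmd'][-9:]],4))"
```

```text
[35.35, 0.4274634807698879, -0.12716380618576617, 0.04419999999999998, -0.02384107399039559]
35.35 [0.0592 0.0045]
35.4 [0.0514 0.0033]
cmd-ee [-0.0015 -0.0001 -0.    ] dyaw -0.0003
K,b [ 8.598 -0.016] th,om 0.0531 -0.011 res [-0.0028  0.002  -0.0025  0.0043 -0.0034  0.0027]
to go 0.05944805965008708 -0.014885818639370775 0.00024107399039558983 pred th [ 0.053 -0.    -0.036 -0.035 -0.022 -0.017 -0.001  0.014  0.018  0.004
  0.   ] max 0.053
[{"dp":[-0.13,0.0,0.0],"twist":-0.0},{"dp":[-0.19,0.03,0.0],"twist":-0.0},{"dp":[-0.17,0.06,0.0],"twist":-0.0},{"dp":[-0.13,0.09,0.01],"twist":-0.0},{"dp":[-0.07,0.13,0.01],"twist":-0.0},{"dp":[-0.04,0.16,0.01],"twist":-0.0},{"dp":[-0.01,0.18,0.01],"twist":-0.0},{"dp":[0.0,0.19,0.01],"twist":-0.0},{"dp":[0.01,0.17,0.01],"twist":-0.0}]
end [ 3.635e+01  4.672e-01 -1.573e-01  4.180e-02 -2.380e-02] pred -0.017
[[ 0.4273 -0.1324  0.0442]
 [ 0.4284 -0.14    0.0442]
 [ 0.4306 -0.1468  0.0442]
 [ 0.4341 -0.1521  0.0438]
 [ 0.4392 -0.1551  0.0434]
 [ 0.4456 -0.1568  0.043 ]
 [ 0.4528 -0.1574  0.0426]
 [ 0.4603 -0.1576  0.0422]
 [ 0.4672 -0.1573  0.0418]]
```

```bash
cat > cust.py <<'E'
from mpc import *
s=load();s['cmd']=s['cmd'][:-9];x,th,om,te,r=estimate(s);c=s['cmd'][-1];print(te,c[0],th,om,x[2:])
psi=c[4];f=np.array([np.cos(psi),np.sin(psi)]);n=np.array([-f[1],f[0]])
fw=[.05,.1,.16,.22,.25,.25,.2,.13,.08,.03];zz=[.03,.03,.03,.03,.03,0,0,0,0,0]
best=None
import itertools
for la in ([-.1,-.14,-.1,-.03,0,0,0,0,0,0],[-.12,-.14,-.08,-.03,0,0,0,0,0,0],[-.1,-.12,-.08,-.03,-.03,-.01,0,0,0,0],[-.08,-.1,-.08,-.06,-.04,-.01,0,0,0,0],[-.13,-.17,-.12,-.05,.03,.04,.03,0,0,0]):
    k=[c];p=np.array(c[1:3]);z=c[3]
    for i in range(10):
        p=p+.04*(la[i]*n+fw[i]*f);z-=.04*zz[i];k.append([c[0]+.1*(i+1),*p.tolist(),z,psi])
    t,a=Cpath(k+[[k[-1][0]+.2]+k[-1][1:]])
    th_,_=sim(t,a,(th,om),x[2],x[3]);s_err=.0149+.04*np.cumsum(la)
    print(la,'sum',sum(la)*40,'th',th_[10:111:10].round(3),'post off mm',((s_err-.1055*th_[10:101:10])*1000).round(1))
E
python3 cust.py
```

```text
35.449999999999996 35.449999999999996 0.05306513268610719 -0.011017706570095365 [ 8.59752674 -0.01645944]
[-0.1, -0.14, -0.1, -0.03, 0, 0, 0, 0, 0, 0] sum -14.8 th [0.036 0.015 0.006 0.013 0.027 0.041 0.056 0.073 0.093 0.117 0.146] post off mm [  7.1   3.7   0.7  -1.2  -2.7  -4.2  -5.8  -7.6  -9.7 -12.2]
[-0.12, -0.14, -0.08, -0.03, 0, 0, 0, 0, 0, 0] sum -14.8 th [0.033 0.012 0.007 0.014 0.028 0.042 0.057 0.074 0.094 0.118 0.148] post off mm [  6.6   3.3   0.6  -1.3  -2.8  -4.3  -5.9  -7.7  -9.8 -12.4]
[-0.1, -0.12, -0.08, -0.03, -0.03, -0.01, 0, 0, 0, 0] sum -14.8 th [0.036 0.019 0.014 0.021 0.029 0.042 0.059 0.078 0.099 0.125 0.156] post off mm [  7.1   4.1   1.5  -0.5  -2.6  -4.4  -6.1  -8.1 -10.4 -13.1]
[-0.08, -0.1, -0.08, -0.06, -0.04, -0.01, 0, 0, 0, 0] sum -14.8 th [0.04  0.026 0.021 0.022 0.028 0.043 0.06  0.08  0.103 0.13  0.162] post off mm [  7.5   4.9   2.3  -0.2  -2.5  -4.4  -6.3  -8.3 -10.7 -13.6]
[-0.13, -0.17, -0.12, -0.05, 0.03, 0.04, 0.03, 0, 0, 0] sum -14.8 th [ 0.031  0.004 -0.009 -0.006  0.013  0.034  0.052  0.065  0.081  0.1
  0.123] post off mm [  6.4   2.5  -1.   -3.3  -4.1  -4.7  -5.4  -6.8  -8.4 -10.4]
```

Emit:
{"name": "step_arm", "arguments": {"deltas": [{"dp": [-0.1,0.05,0.03],"twist": 0},{"dp": [-0.14,0.1,0.03],"twist": 0},{"dp": [-0.1,0.16,0.03],"twist": 0},{"dp": [-0.03,0.22,0.03],"twist": 0},{"dp": [0,0.25,0.03],"twist": 0},{"dp": [0,0.25,0],"twist": 0},{"dp": [0,0.2,0],"twist": 0},{"dp": [0,0.13,0],"twist": 0},{"dp": [0,0.08,0],"twist": 0},{"dp": [0,0.03,0],"twist": 0},{"dp": [0,0,0],"twist": 0}]}}

```text
time_s: 36.55
ee_pos: [0.4858, -0.1433, 0.0382]
eef_rot: [-3.141, -0.0, 1.547]
force: [1.3, 0.6, -7.1]
grip_width: 0.0297
grip_force: 60.0
```

```bash
python3 - <<'E'
from h import *
for m in meas(1,True,'ins'): print(np.round(m[0],2),np.round(m[1:3],4),m[3],m[4].round(4),m[5],m[6].round(),m[7].round(4),m[8].round(4))
# stand vs bay by side/scene clouds: plate & rails
T=footT([.5715,-.1455,0],-.0236)
for c in ('scene','side'):
    W=np.load(f'ins_{c}.npy').reshape(-1,3);W=W[np.isfinite(W[:,0])];q=(W-T[:3,3])@T[:3,:3]
    for nm,k in (('post',(q[:,2]>.07)&(q[:,2]<.13)&(abs(q[:,0]-.075)<.03)&(abs(q[:,1])<.05)),('fork',(q[:,2]>.158)&(q[:,2]<.182)&(abs(q[:,0]-.075)<.015)&(abs(q[:,1])<.06)),('plate',(q[:,2]>.012)&(q[:,2]<.036)&(abs(q[:,0])<.15)&(abs(q[:,1])<.062))):
        print(c,nm,k.sum(),np.percentile(q[k],[3,50,97],axis=0).round(4).tolist() if k.sum() else '')
im=cv2.imread('pics/ins_side.png')[150:350,220:420];cv2.imwrite('pics/ins_crop.png',cv2.resize(im,(600,600)))
E
```

```text
36.55 [0.0578 0.0045] scene [-0.0002  0.0002 -0.0002] 247 36.0 [ 0.4858 -0.1433  0.0382] [-3.1414 -0.      1.5471]
36.6 [0.0521 0.0033] side [-0.0001  0.0004 -0.0004] 271 29.0 [ 0.4857 -0.1433  0.0382] [-3.1414e+00 -1.0000e-04  1.5469e+00]
scene post 85 [[0.0551, -0.0145, 0.0709], [0.0775, -0.0061, 0.0766], [0.0934, 0.0085, 0.1256]]
scene fork 88 [[0.0611, -0.0225, 0.1632], [0.076, -0.0136, 0.1743], [0.0888, 0.0177, 0.1804]]
scene plate 1341 [[-0.0973, -0.0547, 0.0172], [0.004, -0.0165, 0.0261], [0.1131, 0.0408, 0.0338]]
side post 150 [[0.0546, -0.0156, 0.0704], [0.0731, -0.0054, 0.0777], [0.0946, 0.0111, 0.1249]]
side fork 144 [[0.0609, -0.022, 0.1619], [0.072, -0.0154, 0.1728], [0.0889, 0.0199, 0.1804]]
side plate 2266 [[-0.1018, -0.0555, 0.0154], [0.0045, -0.0176, 0.0261], [0.1125, 0.0473, 0.0333]]
```

View pics/ins_crop.png

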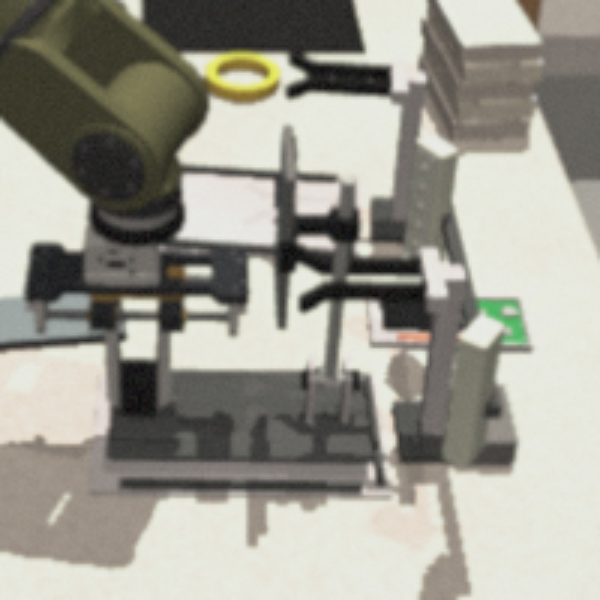

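Emit:
{"name": "step_arm", "arguments": {"deltas": [{"dp": [0,0.01,0.03],"twist": 0},{"dp": [0,0.01,0.05],"twist": 0},{"dp": [0,0,0.05],"twist": 0},{"dp": [0,0,0.05],"twist": 0},{"dp": [0,0,0.05],"twist": 0},{"dp": [0,0,0.04],"twist": 0},{"dp": [0,0,0.03],"twist": 0},{"dp": [0,0,0.02],"twist": 0},{"dp": [0,0,0.02],"twist": 0},{"dp": [0,0,0.01],"twist": 0},{"dp": [0,0,0.01],"twist": 0},{"dp": [0,0,0.01],"twist": 0}]}}

```text
time_s: 37.85
ee_pos: [0.4867, -0.1433, 0.0235]
eef_rot: [3.141, 0.0, 1.547]
force: [-0.7, 0.3, -7.5]
grip_width: 0.0296
grip_force: 60.0
```

Emit:
{"name": "step_arm", "arguments": {"deltas": [{"dp": [0,0,0.01],"twist": 0},{"dp": [0,0,0],"twist": 0},{"dp": [0,0,0],"twist": 0}]}}

```text
time_s: 38.15
ee_pos: [0.4868, -0.1434, 0.0231]
eef_rot: [3.141, 0.0, 1.547]
force: [-0.6, -0.2, -6.8]
grip_width: 0.0296
grip_force: 60.0
```

Emit:
{"name": "step_arm", "arguments": {"deltas": [{"dp": [0,0,0.01],"twist": 0},{"dp": [0,0,0.01],"twist": 0},{"dp": [0,0,0],"twist": 0},{"dp": [0,0,0],"twist": 0}]}}

```text
time_s: 38.55
ee_pos: [0.4868, -0.1434, 0.023]
eef_rot: [3.141, 0.0, 1.547]
force: [-6.2, 1.5, 5.6]
grip_width: 0.0295
grip_force: 60.0
```

```bash
python3 - <<'E'
from h import *
for m in meas(1,True,'low'): print(np.round(m[0],2),np.round(m[1:3],4),m[3],m[7].round(4),m[8].round(4))
print(ctrl.get_obs()['force'])
T=footT([.5715,-.1455,0],-.0236)
for c in ('scene','side'):
    W=np.load(f'low_{c}.npy').reshape(-1,3);W=W[np.isfinite(W[:,0])];q=(W-T[:3,3])@T[:3,:3]
    for a,b in ((-.05,0),(0,.05),(.085,.105)):
        k=(q[:,0]>a)&(q[:,0]<b)&(abs(q[:,1])<.045)&(q[:,2]<.04)&(q[:,2]>0);print(c,a,k.sum(),np.median(q[k,2]).round(4))
E
```

```text
38.55 [0.0494 0.0046] scene [ 0.4868 -0.1434  0.023 ] [3.1412e+00 1.0000e-04 1.5470e+00]
38.6 [0.0502 0.0033] side [ 0.4868 -0.1434  0.023 ] [3.1413e+00 1.0000e-04 1.5470e+00]
[-5.46939532  1.2543133   6.29070121]
scene -0.05 311 0.0107
scene 0 292 0.0107
scene 0.085 120 0.0115
side -0.05 468 0.0111
side 0 459 0.011
side 0.085 150 0.0111
```

Emit:
{"name": "step_arm", "arguments": {"deltas": [{"dp": [0,0,-0.01],"twist": 0},{"dp": [0,0,0],"twist": 0}]}}

```text
time_s: 38.85
ee_pos: [0.4868, -0.1434, 0.023]
eef_rot: [3.141, 0.0, 1.547]
force: [-4.7, 0.5, 2.4]
grip_width: 0.0295
grip_force: 60.0
```

Emit:
{"name": "step_arm", "arguments": {"deltas": [{"dp": [0,0,0],"twist": 0},{"dp": [0,0,0],"twist": 0},{"dp": [0,0,0],"twist": 0},{"dp": [0,0,0],"twist": 0},{"dp": [0,0,0],"twist": 0},{"dp": [0,0,0],"twist": 0},{"dp": [0,0,0],"twist": 0},{"dp": [0,0,0],"twist": 0},{"dp": [0,0,0],"twist": 0},{"dp": [0,0,0],"twist": 0}], "gripper": 1}}

```text
time_s: 39.85
ee_pos: [0.4867, -0.1433, 0.0227]
eef_rot: [3.142, 0.0, 1.547]
force: [0.7, -0.3, -0.1]
grip_width: 0.094
grip_force: 0.0
```

Emit:
{"name": "step_arm", "arguments": {"deltas": [{"dp": [0,0,-0.1],"twist": 0},{"dp": [0,0,-0.3],"twist": 0},{"dp": [0,0,-0.5],"twist": 0},{"dp": [0,0,-0.6],"twist": 0},{"dp": [0,-0.2,-0.6],"twist": 0},{"dp": [0,-0.3,-0.6],"twist": 0},{"dp": [0,-0.4,-0.6],"twist": 0},{"dp": [0,-0.4,-0.6],"twist": 0},{"dp": [0,-0.4,-0.6],"twist": 0},{"dp": [0,-0.3,-0.4],"twist": 0},{"dp": [0,0,0],"twist": 0},{"dp": [0,0,0],"twist": 0}]}}

```text
time_s: 41.05
ee_pos: [0.4069, -0.1414, 0.2188]
eef_rot: [3.141, 0.0, 1.547]
force: [-0.6, -0.1, -0.3]
grip_width: 0.0941
grip_force: 0.0
```

```bash
python3 - <<'E'
from h import *
o,im,d,W=snap('wrist');z=W[...,2];g=im.mean(2);print(o['time_s'],o['ee_pos'],o['force'],o['grip_width'])
T=footT([.5715,-.1455,0],-.0236);q=(W-T[:3,3])@T[:3,:3]
inb=(abs(q[...,0])<.16)&(abs(q[...,1])<.09)
def rect(s,l):
    n,lb,st,_=cv2.connectedComponentsWithStats(s.astype(np.uint8))
    for i in range(1,n):
        if st[i,4]>120:
            r=cv2.minAreaRect(q[lb==i][:,:2].astype(np.float32));print(l,st[i,4],np.round(r[0],4),np.round(r[1],4),round(r[2],2),q[lb==i][:,2].mean().round(4))
rect(inb&(z>.048)&(z<.066)&(q[...,0]<-.03),'block');rect(inb&(z>.0145)&(z<.024)&(q[...,0]<-.02),'ballast');rect(inb&(z>.0085)&(z<.0135)&(g<130),'plate+rails')
for c in ('scene','side'):
    o,im,d,W=snap(c);cv2.imwrite(f'pics/fin_{c}.png',im[...,::-1])
    print(c,lean({c:W},footT([.5715,-.1455,.004],-.0236),True)[:2])
E
```

```text
41.05 [ 0.40688616 -0.14144726  0.21883799] [-0.59411344 -0.10428374 -0.27780341] 0.09407537529629488
block 1003 [-0.0844 -0.0001] [0.0302 0.0306] 89.93 0.0573
ballast 2534 [-0.0794  0.    ] [0.0569 0.0799] 0.01 0.018
plate+rails 1136 [0.0006 0.0694] [0.2002 0.0061] 0.24 0.0119
plate+rails 201 [0.1139 0.0372] [0.0571 0.0049] 88.43 0.0111
plate+rails 14425 [ 0.0027 -0.0053] [0.1202 0.2245] 89.89 0.0119
plate+rails 158 [0.1357 0.0179] [0.007  0.0328] 8.45 0.011
plate+rails 1015 [ 0.0004 -0.0685] [0.1996 0.0069] 0.08 0.0118
scene (np.float64(0.05104998364017186), np.float64(0.004670652796988614))
side (np.float64(0.047150657278396436), np.float64(0.0032819151443580154))
```

View pics/fin_side.png

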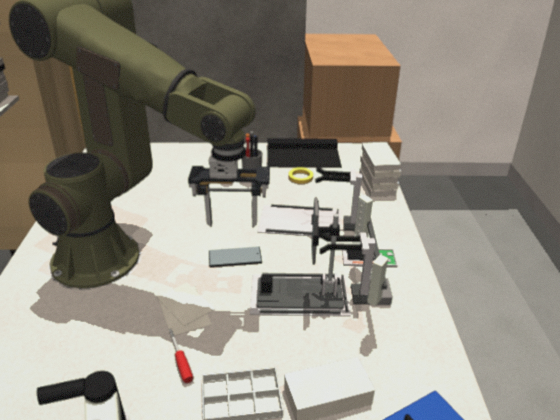

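The picture shows the stand in the curing bay at about (300,293), with its post in the fork at (330,245) and the gripper clear at (230,185). The other things on the bench look undisturbed.

```bash
python3 -c "
from station import ctrl
print(ctrl.hand_in())"
```

```text
the job is handed in; nothing more can be done
None
```

The stand is in the curing bay and the job is handed in: within 1 mm of home, square, flat, post in the fork, let go, at about 41 s. The phone stood within about 0.02 rad of upright for over 3 s before docking, but early in the carry its lean probably touched 0.25 rad for a moment (last measured 0.242 and still growing), so the tip limit may have been slightly exceeded.

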